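Get the stapler out from behind the desk things

TASK

In the wooden desk tray a bottle, a flower pot and a pen cup stand in front of the stapler: first stand all three upright on the grey felt mat, then lay the stapler lengthwise in the middle of its own dark wooden tray, and only then put the three back, each upright and centred on the coaster it came from. Keep them upright all the way and leave the toy duck alone.

Things in the scene. Friction and masses are not known exactly. Their poses are not given: they have to be found in the camera images.
- bottle: Dark steel drinking bottle, upright, round: body 62 mm diameter up to 122 mm, shoulder to 137 mm, then a black cap 42 mm diameter from 137 mm to the top at 178 mm. About 0.3 kg. Origin: centre of its underside; z up its axis.
- pot: Terracotta flower pot with a small green succulent, upright, round: tapers from 48 mm diameter at the foot to 58 mm at 68 mm, then a straight collar 62 mm diameter from 68 mm to its rim at 98 mm; the plant rises to 118 mm within 21 mm of the axis. About 0.3 kg. Origin: centre of its underside; z up its axis.
- pencup: Bare aluminium pen cup, upright, a straight cylinder 60 mm in diameter and 105 mm high, with three pencils fixed in it that rise to at most 130 mm within 20 mm of the axis. About 0.2 kg. Origin: centre of its underside; z up its axis.
- stapler: Desk stapler, grey top arm on a black base, 130 mm long (its x), 36 mm wide (its y), 50 mm high; the arm, 26 to 50 mm above the underside, is 34 mm wide with straight sides. About 0.25 kg. Lies on the tray's floor (8 mm over the desk), some 15 mm behind the row of three (on the side away from the robot) and along it. Origin: centre of its underside; z up.
- coaster_bottle: The cork coaster the bottle starts on: disc 70 mm across, 4 mm thick, fixed; origin: centre of its underside, 8 mm over the desk (on the tray floor); y along the row, x away from the robot. The three, all alike, stand 76 mm apart, so grip what stands there near its top, one finger on the near side, one on the far side (above the stapler), not between neighbours.
- coaster_pot: The cork coaster the flower pot starts on: as coaster_bottle, same size, origin and axes. All three are in a light wooden desk tray fixed to the left or right of the robot, 170 by 270 mm, floor 8 mm thick, rim 18 mm high; their row is 50 mm inside its near edge.
- coaster_pencup: The cork coaster the pen cup starts on: as coaster_bottle, same size, origin and axes.
- mat: Grey felt mat lying on the desk on the other side from the tray: 180 mm (x) by 290 mm (y), 3 mm thick, fixed, empty at the start; the place to stand things aside. Origin: centre of its underside.
- dock: Dark wooden shallow stapler tray between the two, fixed to the desk, empty: outside 172 mm (x) by 72 mm (y), inside 162 by 62 mm, floor 5 mm thick, rim 12 mm above the desk. The stapler lies in it lengthwise, along its x axis, either way round. Origin: centre of its underside.
- duck: Yellow toy duck on the desk beyond the work, 60 mm across, 67 mm high; not part of the job, to be left alone. Origin: centre of its underside.

How it is judged (in metres and radians):
On the way, in this order (a step that is already met when the one before it is completed fails the run):
1. bottle, flower pot and pen cup all stand upright on the felt mat, before the stapler has been moved (by more than 30 mm) (x of bottle in the frame of mat between -0.075 and 0.075 m and y of bottle in the frame of mat between -0.13 and 0.13 m and z of each of bottle, pot, pencup in the frame of mat below 0.01 m and angle between each of bottle, pot, pencup's own z axis and vertical below 0.1 rad and linear speed of each of bottle, pot, pencup below 0.03 m/s and x of pot in the frame of mat between -0.075 and 0.075 m and y of pot in the frame of mat between -0.13 and 0.13 m and x of pencup in the frame of mat between -0.075 and 0.075 m and y of pencup in the frame of mat between -0.13 and 0.13 m and distance of stapler from where it was at the start of the episode below 0.03 m), for 0.2 s.
2. the stapler lies released in its own tray while the three still stand on the mat (horizontal distance between stapler and dock below 0.018 m and z of stapler in the frame of dock below 0.01 m and angle between the x axis of stapler and the x axis of dock, either way round below 0.2 rad and angle between each of stapler, bottle, pot, pencup's own z axis and vertical below 0.1 rad and linear speed of stapler below 0.02 m/s and angular speed of stapler below 0.2 rad/s and contact force between stapler and the fingers below 0.1 N and x of bottle in the frame of mat between -0.075 and 0.075 m and y of bottle in the frame of mat between -0.13 and 0.13 m and z of each of bottle, pot, pencup in the frame of mat below 0.01 m and linear speed of each of bottle, pot, pencup below 0.03 m/s and x of pot in the frame of mat between -0.075 and 0.075 m and y of pot in the frame of mat between -0.13 and 0.13 m and x of pencup in the frame of mat between -0.075 and 0.075 m and y of pencup in the frame of mat between -0.13 and 0.13 m), for 0.2 s.
At the end, for the whole second after the job is handed in: Bottle, flower pot and pen cup each stand upright (within 0.08 rad) on the coaster they came from, centre within 12 mm of the coaster's; the stapler lies flat in its dark tray, centre within 18 mm of the tray's centre and within 0.2 rad of its length (either way round); all released and at rest (horizontal distance between bottle and coaster_bottle below 0.012 m and z of bottle in the frame of coaster_bottle below 0.009 m and angle between each of bottle, pot, pencup's own z axis and vertical below 0.08 rad and linear speed of each of bottle, pot, pencup, stapler below 0.02 m/s and angular speed of each of bottle, pot, pencup, stapler below 0.2 rad/s and contact force between each of bottle, pot, pencup, stapler and the fingers below 0.1 N and horizontal distance between pot and coaster_pot below 0.012 m and z of pot in the frame of coaster_pot below 0.009 m and horizontal distance between pencup and coaster_pencup below 0.012 m and z of pencup in the frame of coaster_pencup below 0.009 m and horizontal distance between stapler and dock below 0.018 m and z of stapler in the frame of dock below 0.01 m and angle between the x axis of stapler and the x axis of dock, either way round below 0.2 rad and angle between stapler's own z axis and vertical below 0.1 rad); the robot touches nothing.
It fails at once if the bottle, the flower pot or the pen cup is tipped by more than 0.6 rad (angle between any of bottle, pot, pencup's own z axis and vertical above 0.6 rad).
It fails at once if the toy duck is moved by more than 30 mm (distance of duck from where it was at the start of the episode above 0.03 m).
It also fails if it takes over 144 s, if anything falls off the work surface, if the arm or the gripper's body presses on something with over 40 N, if the wrist force passes 120 N, or if a joint passes its speed limit or range.

ROBOT

A 6-joint arm with a two-finger parallel gripper is mounted at the origin on the work surface. World frame = base frame: x ahead of the robot, y to its left, z up, the work surface at z = 0. Lengths are in m, angles in degrees, forces in N, time in s.
With the tool pointing down it reaches from about 0.4 to 0.825 m from the base axis. Payload 7 kg.
Tool frame: the origin (TCP) lies on the centre line of the jaws, within the pads' length; the fingertips stand 19 mm ahead of it and the grasp point (between the pads) is the TCP (r.tip_extent is the distance from the TCP to the fingertips, in m); z points along the fingers, y is the line along which they close (so a half turn about z gives the same grasp; the last joint's range is limited). The gripper opens to 88 mm and grips with 3 to 60 N. Pads are 19 mm wide; open, the fingers measure 130 mm over their backs; the gripper's body (78 mm by 193 mm) begins 47 mm behind the grasp point.
Start: joints at [84.746, 20.546, 0.682, 0, -70.136, -16.507], TCP at [0.25, 0.627, 0.215] pointing down, gripper open.
Joint ranges: [-176.03, 176.03], [-82.01, 121.73], [-58.28, 71.71], [-173.87, 95.51], [-174.79, -0.11], [-173.66, 173.66]. Speed limits (degrees/s): [136.94, 136.94, 172.46, 180, 180, 180].

INTERFACE

Orientations are given as [roll, pitch, yaw] about the fixed x, y, z axes, in that order (R = Rz(yaw) Ry(pitch) Rx(roll)).
In Python, from plant import r gives the robot as it stands. The module is installed in compiled form; this text tells all that it offers.
- The arm moves only by the tool jog_arm, never from a script. Its argument "deltas" is a list that holds one entry, the list of rows, each a list of 5 numbers: the opening, from -1 (shut) to 1 (fully open), then the shift along the world's x, y, z in cm, then the turn about the world's z in rad. In form: [[[claw, dx, dy, dz, turn], ...]]. A call has 1 to 8 rows; each row shifts and turns the commanded pose from where the row before left it; what a row does not reach is not made up. A row lasts 1/8 s, in which the tool goes at most 62.5 mm and 10.7 degrees, less where a joint would pass 70% of its speed; a pose out of reach is approached as far as the arm can. A call with a gripper value outside its range is refused whole. The fingers move at their own pace and stop on an object; "force" is the grip in N (left out, the last holds). Time passes only in rows, so rows that do not move let the fingers close. It gives the time, the measured TCP pose, the force, the opening and the grip force at its end, in the units of the state.
- r.get_state(): the state, without advancing time (a new reading comes with each control period).
- r.capture(name): name is "side" or "top"; returns the picture (480x640x3 uint8, blue, green, red); there is no depth.
- r.camera_info(name): a dict with "fx", "fy", "cx", "cy" (pixels), "view" (4x4, takes a point from world to camera coordinates). Camera axes: x right, y up, looking along -z (the intrinsics and any distortion apply to the point x, -y, -z); pixel columns grow to the right and rows downward; lengths in m; the calibration is good to about 2 mm. A picture is of the moment at which its call begins. camera_info takes no time and is no camera call.
- r.close_job(): hands the job in; it is judged then, once.
The state is a dict: "time_s": time; "joints": joint angles; "qd": joint speeds; "joint_torque": joint torques, N m; "tcp_pos": TCP position; "eef_rot": TCP orientation; "contact_force": force on the tool from outside, world axes, zero at the start; "moment": the same for the moment, N m; "gripper_width": finger opening in m; "gripper_force": force on a finger pad.
Only numpy, scipy, OpenCV 4.12 (cv2) and the standard library are available. Lean on these libraries where they do the work, as an engineer would, in place of code of your own. Each camera call takes 0.05 s, during which the arm holds its last target. There are 200 camera calls.

## Working session

There is one attempt and no reset: what is moved stays moved. The work goes in short steps, Python scripts to look and compute and a tool call to move; the robot and the scene stay as the last step left them, time stands still between calls to the robot, and variables do not carry over. Pictures are saved under pics/ and viewed, at most 14 in all, crops included, and the job is handed in when it is done.

Besides the shell and the picture viewer there is one more tool, called after "Call:" by a JSON object that holds its "method" and its "body", one argument or row to a line. jog_arm: Moves the arm, as the interface text tells. Its arguments: {"type":"object","properties":{"deltas":{"type":"array"},"force":{"type":"number"}},"required":["deltas"]}

```bash
mkdir -p pics && python3 - <<'E'
from plant import r
import cv2,json,numpy as np
for n in("top","side"):
    cv2.imwrite(f"pics/{n}0.png",r.capture(n)); i=r.camera_info(n); print({k:(np.round(v,4).tolist()) if not isinstance(v,str) else v for k,v in i.items()})
print(r.get_state(), r.tip_extent)
E
```

```text
{'fx': 441.2333, 'fy': 441.2333, 'cx': 310.6096, 'cy': 238.746, 'view': [[-0.0123, -0.9994, -0.0311, 0.0142], [0.9939, -0.0156, 0.1092, -0.6022], [-0.1096, -0.0295, 0.9935, -0.8871], [0.0, 0.0, 0.0, 1.0]]}
{'fx': 532.4651, 'fy': 532.4651, 'cx': 330.9123, 'cy': 236.5331, 'view': [[-0.9999, -0.0148, -0.0069, 0.6036], [0.0044, -0.6486, 0.7612, -0.0484], [-0.0157, 0.761, 0.6485, -1.0901], [0.0, 0.0, 0.0, 1.0]]}
{'time_s': 0.1, 'joints': array([ 8.47470865e+01,  2.05861004e+01,  6.40413274e-01, -1.48923659e-02,
       -7.01354778e+01, -1.65064258e+01]), 'qd': array([ 0.06785672, -0.13280606,  0.09075361,  0.1044987 ,  0.01006646,
       -0.03741845]), 'joint_torque': array([-1.97691967e-03, -5.84167707e+01,  2.93752849e+01,  7.01564357e+00,
        1.01602566e-02, -4.55599275e-05]), 'tcp_pos': array([0.25011161, 0.62648746, 0.21464978]), 'eef_rot': array([ 1.79918202e+02, -9.63883049e-03, -2.17644028e+01]), 'contact_force': array([-0.02633229,  0.02949896,  0.17690491]), 'moment': array([-0.02054646, -0.01099096,  0.06273443]), 'gripper_force': 0.0, 'gripper_width': 0.08744125368517487} 0.019
```

View pics/top0.png

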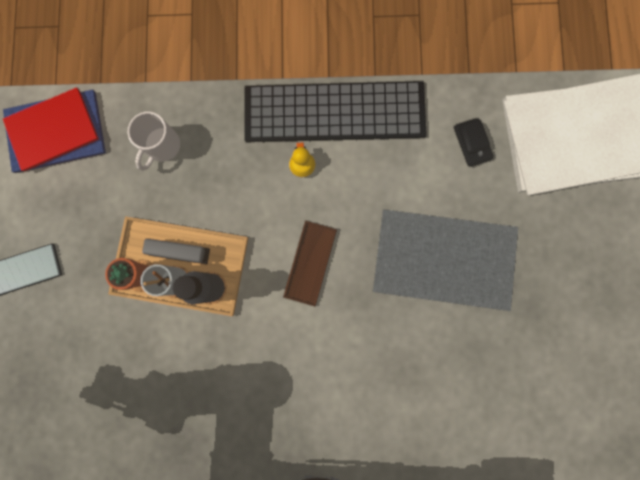

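View pics/side0.png

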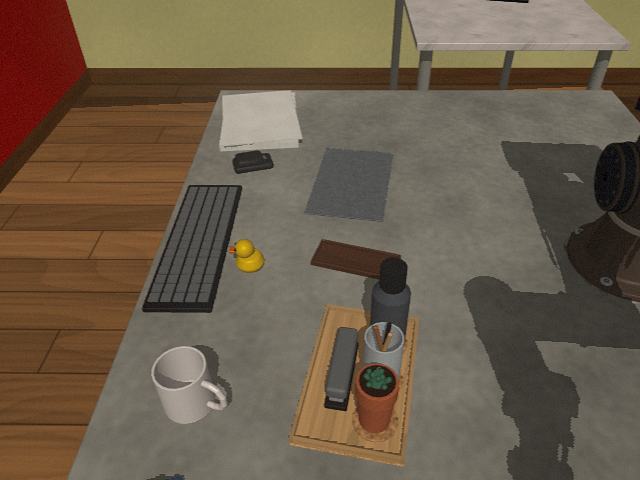

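Top view: the tray is at left (x 110–250, y 217–315), with the pot at (121,273), pencup at (156,280) and bottle cap at about (188,288), and the stapler behind them around (175,251). The dock is at (311,263), the mat at (446,260) and the duck at (302,161). The side view agrees, and the arm isn't in the way.

```bash
cat > h.py <<'E'
from plant import r
import cv2,numpy as np
def cam(n):
    i=r.camera_info(n); return i,np.array(i["view"])
def ray(n,u,v):
    i,V=cam(n); d=np.array([(u-i["cx"])/i["fx"],-(v-i["cy"])/i["fy"],-1.])
    return -V[:3,:3].T@V[:3,3], V[:3,:3].T@d
def onplane(n,u,v,z):
    o,d=ray(n,u,v); return o+d*(z-o[2])/d[2]
def proj(n,p):
    i,V=cam(n); c=V[:3,:3]@p+V[:3,3]; return i["cx"]+i["fx"]*c[0]/-c[2], i["cy"]+i["fy"]*c[1]/c[2]
def rect(n,m,z,box):
    x0,y0,x1,y1=box; k=np.zeros_like(m); k[y0:y1,x0:x1]=m[y0:y1,x0:x1]
    k=cv2.morphologyEx(k,cv2.MORPH_OPEN,np.ones((3,3)))
    c=max(cv2.findContours(k,cv2.RETR_EXTERNAL,cv2.CHAIN_APPROX_NONE)[0],key=cv2.contourArea)
    P=np.array([onplane(n,*q,z)[:2] for q in c[:,0]],np.float32)
    (cx,cy),(w,h),a=cv2.minAreaRect(P); 
    if w<h: w,h,a=h,w,a+90
    return np.round([cx,cy,w,h,(a+90)%180-90],4), P
E
python3 - <<'E'
from h import *
t=cv2.imread("pics/top0.png"); s=cv2.imread("pics/side0.png")
big=cv2.resize(t[205:325,95:265],None,fx=4.5,fy=4.5,interpolation=cv2.INTER_CUBIC)
cv2.imwrite("pics/tz.png",big)
cv2.imwrite("pics/sz.png",cv2.resize(s[235:470,280:440],None,fx=2.5,fy=2.5,interpolation=cv2.INTER_CUBIC))
hsv=cv2.cvtColor(t,cv2.COLOR_BGR2HSV)
print("hsv dock",hsv[263,311],"mat",hsv[260,446],"desk",hsv[200,350],hsv[350,400],"stapler",hsv[251,165],"tray",hsv[230,200])
m=cv2.inRange(hsv,(0,70,20),(20,255,140)); print("dock",rect("top",m,.012,(270,205,350,320))[0])
b=cv2.GaussianBlur(t,(5,5),0).astype(int); m=((b[...,0]>=b[...,2]-2)).astype(np.uint8)*255
print("mat",rect("top",m,.003,(355,195,540,325))[0])
m=cv2.inRange(hsv,(8,80,60),(30,255,255)); R,P=rect("top",m,.018,(95,205,265,325)); print("tray",R)
m=cv2.inRange(hsv,(20,120,90),(35,255,255)); print("duck",rect("top",m,.03,(280,140,325,185))[0])
E
```

```text
hsv dock [ 11 132  89] mat [ 40   8 102] desk [ 20  38 146] [ 21  37 138] stapler [ 18  21 122] tray [ 16 125 181]
dock [ 5.53900e-01  8.80000e-03  1.70100e-01  7.25000e-02 -1.68682e+01]
mat [ 0.5481 -0.2956  0.2168  0.1454 80.5763]
tray [ 0.5535  0.2972  0.2905  0.1718 79.5654]
duck [ 0.7679  0.0233  0.0613  0.0536 -1.1612]
```

View pics/tz.png

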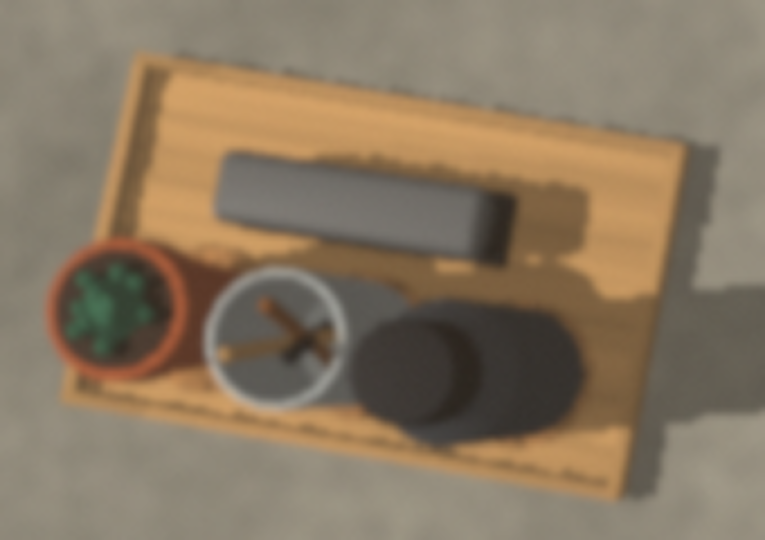

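View pics/sz.png

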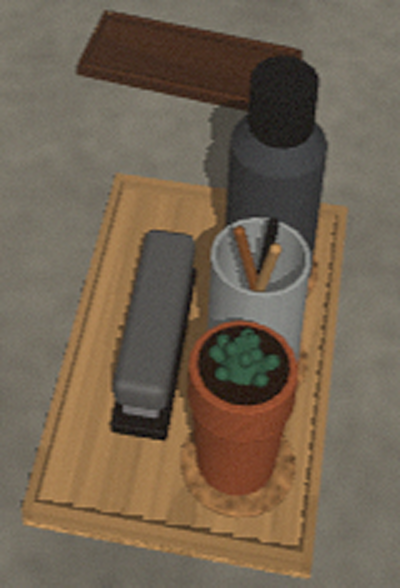

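Zoomed crops. The pot rim centre is at crop (117,308), radius 69. The pencup rim is at (276,337), radius 70, and the cap top at about (410,372), radius 57. The tray corners are (137,52), (688,143), (622,500) and (62,402). The stapler's grey top runs from (215,185) to (480,222), with its dark end face at 515.

```bash
python3 - <<'E'
from h import *
T=lambda X,Y:(95+(X+.5)/4.5-.5,205+(Y+.5)/4.5-.5)
S=lambda X,Y:(280+(X+.5)/2.5-.5,235+(Y+.5)/2.5-.5)
def pr(n,l): print(n,np.round(l,4).tolist())
tc=np.array([onplane("top",*T(*p),.018)[:2] for p in[(137,52),(688,143),(622,500),(62,402)]])
pr("tray corners",tc);pr("sides",np.linalg.norm(tc-np.roll(tc,-1,0),axis=1)); pr("c",tc.mean(0))
ey=tc[0]-tc[1]+tc[3]-tc[2]; ey/=np.linalg.norm(ey); ex=np.array([ey[1],-ey[0]]); yaw=np.degrees(np.arctan2(ex[1],ex[0])); print("tray yaw",yaw)
rel=lambda p:((p-tc.mean(0))@ex,(p-tc.mean(0))@ey)
for n,p,rr,z,sp in(("pot",(117,308),69,.110,(242,371)),("pencup",(276,337),70,.117,(261,256)),("cap",(410,372),57,.190,(284,77))):
    c=onplane("top",*T(*p),z)[:2]; e=onplane("top",*T(p[0]+rr,p[1]),z)[:2]
    s=onplane("side",*S(*sp),z)[:2]
    pr(n,c); print(" r",np.linalg.norm(e-c)," side",s.round(4)," in tray",np.round(rel(c),4),np.round(rel(s),4))
st=np.array([onplane("top",*T(*p),.058)[:2] for p in[(229,151),(480,187),(472,258),(216,220)]])
pr("stapler arm top",st); pr("c",st.mean(0)); pr("rel",[rel(q) for q in st])
ss=np.array([onplane("side",*S(*p),z)[:2] for p,z in[((150,231),.058),((194,235),.058),((112,432),.008),((166,438),.008),((116,384),.058),((173,386),.058)]]); pr("side st",[rel(q) for q in ss])
pr("top base end",[rel(onplane("top",*T(*p),.008)[:2]) for p in[(515,195),(505,265)]])
mc=np.array([onplane("top",*p,.003)[:2] for p in[(385,210),(518,227),(511,310),(374,292)]])
pr("mat",mc);pr("c",mc.mean(0)); pr("sides",np.linalg.norm(mc-np.roll(mc,-1,0),axis=1)); d=mc[0]-mc[1];print(np.degrees(np.arctan2(-d[0],d[1])))
t=cv2.imread("pics/top0.png");hsv=cv2.cvtColor(t,cv2.COLOR_BGR2HSV)
m=cv2.inRange(hsv,(0,70,20),(20,255,140));_,P=rect("top",m,.012,(270,205,350,320)); pr("dock box",cv2.boxPoints(cv2.minAreaRect(P)))
E
```

```text
tray corners [[0.6594, 0.4067], [0.6111, 0.1407], [0.4446, 0.171], [0.4929, 0.4369]]
sides [0.2704, 0.1693, 0.2703, 0.1692]
c [0.552, 0.2888]
tray yaw -10.2911803498022
pot [0.5333, 0.3692]
 r 0.029819798077684354  side [0.5338 0.3734]  in tray [-0.0328  0.0758] [-0.033  0.08 ]
pencup [0.5199, 0.2976]
 r 0.02979984181546977  side [0.519  0.2979]  in tray [-0.0331  0.0029] [-0.0341  0.003 ]
cap [0.5043, 0.2173]
 r 0.022001167323686028  side [0.5045 0.2195]  in tray [-0.0342 -0.0789] [-0.0343 -0.0767]
stapler arm top [[0.6061, 0.3442], [0.5878, 0.2285], [0.5557, 0.2316], [0.5746, 0.3493]]
c [0.5811, 0.2884]
rel [[0.0433, 0.0641], [0.046, -0.053], [0.0138, -0.0556], [0.0114, 0.0635]]
side st [[0.0433, -0.052], [0.0139, -0.0541], [0.0448, 0.0695], [0.0111, 0.0672], [0.042, 0.0677], [0.0082, 0.0626]]
top base end [[0.0473, -0.0557], [0.0136, -0.0574]]
mat [[0.6655, -0.1547], [0.6238, -0.4354], [0.4494, -0.41], [0.4901, -0.1262]]
c [0.5572, -0.2816]
sides [0.2838, 0.1763, 0.2868, 0.1777]
-8.446328935803766
dock box [[0.4620000123977661, -0.0012000000569969416], [0.6247000098228455, -0.05050000175833702], [0.645799994468689, 0.01889999955892563], [0.4830000102519989, 0.0681999996304512]]
```

Call:
{"method": "jog_arm", "body": {
  "deltas": [
    [[1, 2, -4, 1, -0.17], [1, 3, -5, 1, -0.17], [1, 3, -5, 0.5, -0.17], [1, 3, -5, 0, -0.17], [1, 3, -5, 0, -0.17], [1, 3, -5, 0, -0.17], [1, 3, -5, 0, -0.17], [1, 3, -4, 0, -0.17]]
  ],
  "force": 25
}}

```text
time_s: 1.1
tcp_pos: [0.4807, 0.2448, 0.2405]
eef_rot: [180.0, 0.0, -100.0]
contact_force: [0.5, 0.4, 0.5]
gripper_width: 0.0875
gripper_force: 0.0
```

Call:
{"method": "jog_arm", "body": {
  "deltas": [
    [[1, 1.2, -1.3, 0, -0.01], [1, 1.2, -1.3, 0, 0], [1, 0, 0, -2, 0], [1, 0, 0, -3, 0], [1, 0, 0, -1.8, 0], [1, 0, 0, 0, 0]]
  ]
}}

```text
time_s: 1.85
tcp_pos: [0.5034, 0.2208, 0.171]
eef_rot: [179.9, -0.1, -100.1]
contact_force: [-0.2, -0.2, -0.1]
gripper_width: 0.0878
gripper_force: 0.0
```

```bash
python3 - <<'E'
from h import *
s=r.capture("side");t=r.capture("top")
a=cv2.resize(s[150:450,260:460],None,fx=2,fy=2);b=cv2.resize(t[205:325,100:260],None,fx=2.5,fy=2.5)
b=cv2.copyMakeBorder(b,0,300,0,0,cv2.BORDER_CONSTANT)
cv2.imwrite("pics/g1.png",np.hstack([a,b])); print(r.get_state()["tcp_pos"])
E
```

```text
[0.50454018 0.22145711 0.1729986 ]
```

View pics/g1.png

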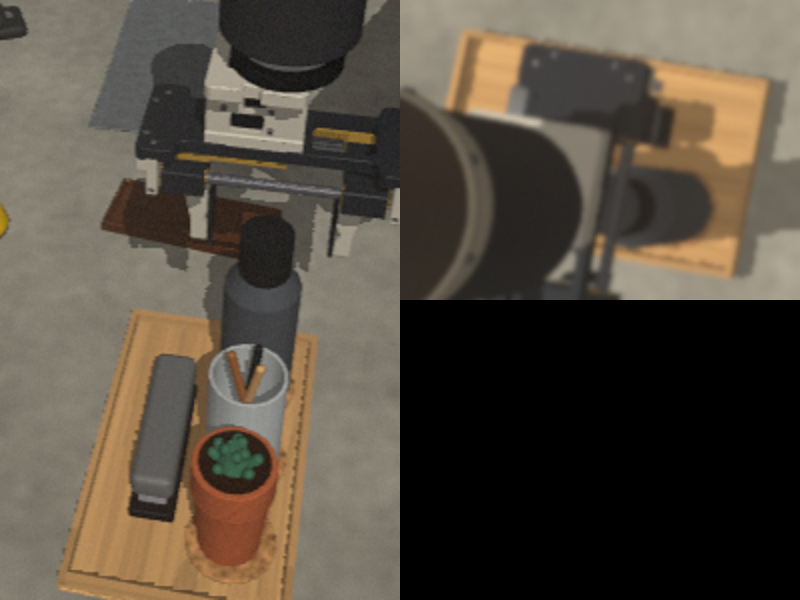

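The fingers straddle the cap, which sits at (267,245) between fingers at (200,210) and (340,225).

Call:
{"method": "jog_arm", "body": {
  "deltas": [
    [[-1, 0, 0, 0, 0], [-1, 0, 0, 0, 0], [-1, 0, 0, 0, 0], [-1, 0, 0, 0, 0], [-1, 0, 0, 0, 0], [-1, 0, 0, 0, 0]]
  ]
}}

```text
time_s: 2.7
tcp_pos: [0.5044, 0.2209, 0.1725]
eef_rot: [-180.0, 0.0, -100.3]
contact_force: [0.8, -0.1, 0.8]
gripper_width: 0.041
gripper_force: 25.0
```

Call:
{"method": "jog_arm", "body": {
  "deltas": [
    [[-1, 0, 0, 1, 0], [-1, 0, 0, 2, 0], [-1, 0, 0, 2, 0], [-1, 0, -1, 1, 0], [-1, 0.4, -2.5, 0, 0], [-1, 0.5, -4, 0, 0], [-1, 0.5, -5, 0, 0], [-1, 0.5, -5, 0, 0]]
  ]
}}

```text
time_s: 3.7
tcp_pos: [0.5226, 0.0439, 0.2323]
eef_rot: [180.0, -0.0, -100.2]
contact_force: [1.7, 0.3, -3.1]
gripper_width: 0.0409
gripper_force: 25.0
```

Call:
{"method": "jog_arm", "body": {
  "deltas": [
    [[-1, 0.4, -5, 0, 0], [-1, 0.4, -5, 0, 0], [-1, 0.4, -5, 0, 0], [-1, 0.4, -5, 0, 0], [-1, 0.4, -5, 0, 0], [-1, 0, -5, 0, 0], [-1, 0, -4, 0, 0], [-1, 0, -3, 0, 0]]
  ]
}}

```text
time_s: 4.7
tcp_pos: [0.542, -0.3262, 0.2318]
eef_rot: [179.9, 0.0, -100.3]
contact_force: [0.3, 0.7, -2.3]
gripper_width: 0.0411
gripper_force: 25.0
```

Call:
{"method": "jog_arm", "body": {
  "deltas": [
    [[-1, 0, -2.5, 0, 0], [-1, 0, -1.5, 0, 0], [-1, 0, -0.5, 0, 0], [-1, 0, 0, -2, 0], [-1, 0, 0, -2.5, 0], [-1, 0, 0, -1.5, 0], [-1, 0, 0, -0.5, 0], [-1, 0, 0, 0, 0]]
  ]
}}

```text
time_s: 5.7
tcp_pos: [0.5435, -0.3691, 0.1678]
eef_rot: [-180.0, -0.0, -100.2]
contact_force: [-0.9, -0.2, -2.6]
gripper_width: 0.0411
gripper_force: 25.0
```

Call:
{"method": "jog_arm", "body": {
  "deltas": [
    [[-1, 0, 0, -0.2, 0], [-1, 0, 0, -0.15, 0], [-1, 0, 0, 0, 0]]
  ]
}}

```text
time_s: 6.08
tcp_pos: [0.5433, -0.3692, 0.1641]
eef_rot: [-180.0, -0.0, -100.3]
contact_force: [0.2, -0.9, -2.1]
gripper_width: 0.0408
gripper_force: 25.0
```

Call:
{"method": "jog_arm", "body": {
  "deltas": [
    [[-1, 0, 0, -0.1, 0], [-1, 0, 0, 0, 0]]
  ]
}}

```text
time_s: 6.32
tcp_pos: [0.5436, -0.3694, 0.1636]
eef_rot: [-179.9, -0.0, -100.2]
contact_force: [-0.2, -0.2, 0.6]
gripper_width: 0.0408
gripper_force: 25.0
```

Call:
{"method": "jog_arm", "body": {
  "deltas": [
    [[-0.5, 0, 0, 0, 0], [1, 0, 0, 0, 0], [1, 0, 0, 0, 0], [1, 0, 0, 0, 0], [1, 0, 0, 1, 0], [1, 0, 0, 3, 0], [1, 0, 0, 2, 0], [1, 0, 3, 0, 0]]
  ]
}}

```text
time_s: 7.32
tcp_pos: [0.5442, -0.3406, 0.2255]
eef_rot: [-179.8, -0.1, -100.4]
contact_force: [0.8, 1.2, 0.6]
gripper_width: 0.0877
gripper_force: 0.0
```

Call:
{"method": "jog_arm", "body": {
  "deltas": [
    [[1, -0.3, 5, 0, 0], [1, -0.3, 6, 0, 0], [1, -0.3, 6, 0, 0], [1, -0.3, 6, 0, 0], [1, -0.3, 6, 0, 0], [1, -0.3, 6, 0, 0], [1, -0.3, 6, 0, 0], [1, -0.3, 6, 0, 0]]
  ]
}}

```text
time_s: 8.32
tcp_pos: [0.5191, 0.1329, 0.2242]
eef_rot: [-179.9, 0.1, -100.2]
contact_force: [0.8, -0.5, 0.4]
gripper_width: 0.0873
gripper_force: 0.0
```

```bash
python3 - <<'E'
from h import *
cv2.imwrite("pics/t2.png",r.capture("top")); cv2.imwrite("pics/s2.png",r.capture("side"))
a=cv2.imread("pics/t2.png")[190:330,90:530]; b=cv2.imread("pics/s2.png")[130:430,230:450]
cv2.imwrite("pics/v2.png",np.hstack([cv2.resize(b,(440,600)),np.vstack([cv2.resize(a[:,250:],(360,280)),cv2.resize(a[:,:180],(360,280)),np.zeros((40,360,3),np.uint8)])]))
E
```

```text
(no output)
```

View pics/v2.png

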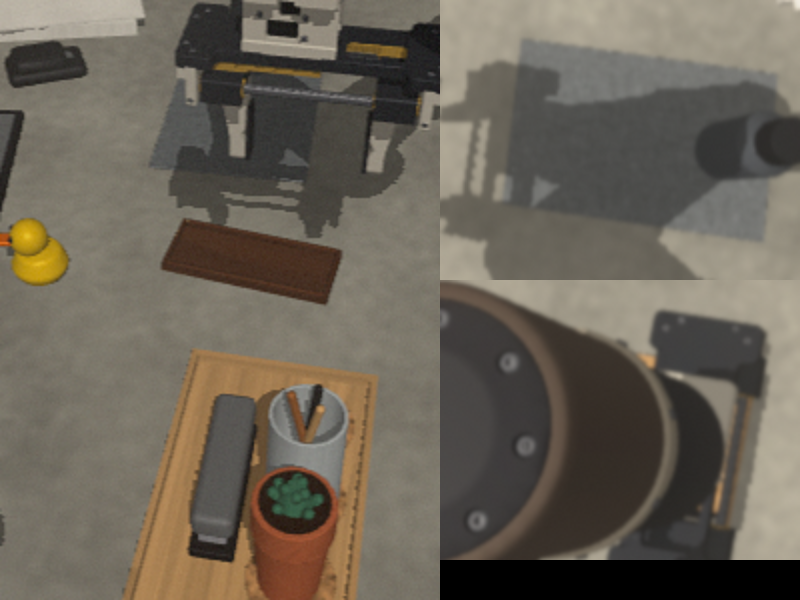

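The bottle stands on the mat, near (725,145) in the crop. Next is the pencup.

Call:
{"method": "jog_arm", "body": {
  "deltas": [
    [[1, -0.1, 6, 0, 0], [1, 0, 6, 0, 0], [1, 0, 3.5, -1, 0], [1, 0, 1.1, -3, 0], [1, 0, 0, -4, 0], [1, 0, 0, -3, 0], [1, 0, 0, -1.2, 0], [1, 0, 0, 0, 0]]
  ]
}}

```text
time_s: 9.43
tcp_pos: [0.5185, 0.2966, 0.1011]
eef_rot: [180.0, -0.0, -100.3]
contact_force: [-0.1, -0.1, 1.1]
gripper_width: 0.0877
gripper_force: 0.0
```

Call:
{"method": "jog_arm", "body": {
  "deltas": [
    [[-1, 0, 0, 0, 0], [-1, 0, 0, 0, 0], [-1, 0, 0, 0, 0], [-1, 0, 0, 0, 0], [-1, 0, 0, 0, 0]]
  ]
}}

```text
time_s: 10.05
tcp_pos: [0.5188, 0.2972, 0.1016]
eef_rot: [-179.9, 0.1, -100.2]
contact_force: [0.8, -0.5, 4.2]
gripper_width: 0.0578
gripper_force: 25.0
```

Call:
{"method": "jog_arm", "body": {
  "deltas": [
    [[-1, 0, 0, 1, 0], [-1, 0, 0, 2, 0], [-1, 0, 0, 2, 0], [-1, 0, -1, 1, 0], [-1, 0.3, -2.5, 0, 0], [-1, 0.5, -4, 0, 0], [-1, 0.5, -5, 0, 0], [-1, 0.5, -5, 0, 0]]
  ]
}}

```text
time_s: 11.05
tcp_pos: [0.5351, 0.1189, 0.16]
eef_rot: [179.9, -0.1, -100.3]
contact_force: [1.4, -0.3, -2.3]
gripper_width: 0.0579
gripper_force: 25.0
```

Call:
{"method": "jog_arm", "body": {
  "deltas": [
    [[-1, 0.4, -5, 0, 0], [-1, 0.4, -5, 0, 0], [-1, 0.4, -5, 0, 0], [-1, 0.4, -5, 0, 0], [-1, 0.4, -5, 0, 0], [-1, 0, -5, 0, 0], [-1, 0, -4, 0, 0], [-1, 0, -3, 0, 0]]
  ]
}}

```text
time_s: 12.05
tcp_pos: [0.554, -0.2507, 0.1597]
eef_rot: [179.9, 0.0, -100.4]
contact_force: [0.2, 1.1, -2.9]
gripper_width: 0.0578
gripper_force: 25.0
```

Call:
{"method": "jog_arm", "body": {
  "deltas": [
    [[-1, 0, -2, 0, 0], [-1, 0, -1, 0, 0], [-1, 0, -0.4, 0, 0], [-1, 0, 0, -2, 0], [-1, 0, 0, -2.5, 0], [-1, 0, 0, -1.7, 0], [-1, 0, 0, -0.5, 0], [-1, 0, 0, 0, 0]]
  ]
}}

```text
time_s: 13.05
tcp_pos: [0.5565, -0.282, 0.0942]
eef_rot: [-180.0, -0.0, -100.2]
contact_force: [-0.4, -0.3, -2.4]
gripper_width: 0.058
gripper_force: 25.0
```

Call:
{"method": "jog_arm", "body": {
  "deltas": [
    [[-1, 0, 0, -0.1, 0], [-1, 0, 0, -0.1, 0], [-1, 0, 0, 0, 0]]
  ]
}}

```text
time_s: 13.42
tcp_pos: [0.5568, -0.2824, 0.0927]
eef_rot: [-179.9, -0.0, -100.2]
contact_force: [0.4, -0.3, 0.2]
gripper_width: 0.0579
gripper_force: 25.0
```

Call:
{"method": "jog_arm", "body": {
  "deltas": [
    [[-0.2, 0, 0, 0, 0], [1, 0, 0, 0, 0], [1, 0, 0, 0, 0], [1, 0, 0, 1, 0], [1, 0, 0, 3, 0], [1, 0, 0, 4, 0], [1, 0, 1, 2, 0], [1, 0, 4, 0, 0]]
  ]
}}

```text
time_s: 14.42
tcp_pos: [0.5573, -0.2331, 0.1947]
eef_rot: [-179.8, -0.0, -100.4]
contact_force: [0.0, -0.5, -1.2]
gripper_width: 0.0878
gripper_force: 0.0
```

Call:
{"method": "jog_arm", "body": {
  "deltas": [
    [[1, -0.3, 6, 0, 0], [1, -0.3, 6, 0, 0], [1, -0.3, 6, 0, 0], [1, -0.3, 6, 0, 0], [1, -0.3, 6, 0, 0], [1, -0.3, 6, 0, 0], [1, -0.3, 6, 0, 0], [1, -0.3, 6, 0, 0]]
  ]
}}

```text
time_s: 15.42
tcp_pos: [0.532, 0.2499, 0.193]
eef_rot: [-179.9, 0.0, -100.2]
contact_force: [0.8, -0.7, 0.8]
gripper_width: 0.0878
gripper_force: 0.0
```

Call:
{"method": "jog_arm", "body": {
  "deltas": [
    [[1, 0, 6, 0, 0], [1, 0, 4, 0, 0], [1, 0, 2, -1, 0], [1, 0, 0.3, -3, 0], [1, 0, 0, -3, 0], [1, 0, 0, -2, 0], [1, 0, 0, -0.5, 0], [1, 0, 0, 0, 0]]
  ]
}}

```text
time_s: 16.42
tcp_pos: [0.5325, 0.3705, 0.0973]
eef_rot: [-180.0, -0.0, -100.3]
contact_force: [0.0, 0.0, 0.1]
gripper_width: 0.0877
gripper_force: 0.0
```

```bash
python3 - <<'E'
from h import *
s=r.capture("side");cv2.imwrite("pics/s3.png",s)
t=r.capture("top");cv2.imwrite("pics/t3.png",t)
cv2.imwrite("pics/v3.png",np.hstack([cv2.resize(s[130:430,230:450],(440,600)),np.vstack([cv2.resize(t[190:330,340:520],(360,280)),np.zeros((320,360,3),np.uint8)])]))
print(r.get_state()["tcp_pos"])
E
```

```text
[0.53282852 0.37111398 0.09813894]
```

View pics/v3.png

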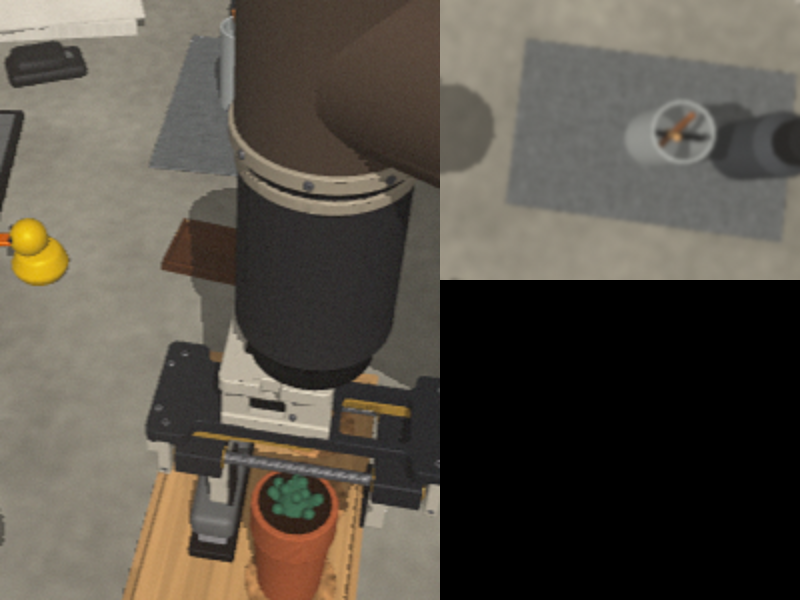

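The pencup and bottle stand on the mat, and the fingers straddle the pot.

Call:
{"method": "jog_arm", "body": {
  "deltas": [
    [[-1, 0, 0, 0, 0], [-1, 0, 0, 0, 0], [-1, 0, 0, 0, 0], [-1, 0, 0, 0, 0], [-1, 0, 0, 0, 0]]
  ]
}}

```text
time_s: 17.15
tcp_pos: [0.5327, 0.371, 0.0973]
eef_rot: [-180.0, 0.0, -100.2]
contact_force: [1.6, -0.6, 1.7]
gripper_width: 0.0601
gripper_force: 25.0
```

Call:
{"method": "jog_arm", "body": {
  "deltas": [
    [[-1, 0, 0, 1, 0], [-1, 0, 0, 2, 0], [-1, 0, 0, 2, 0], [-1, 0, -1, 1, 0], [-1, 0.3, -2.5, 0, 0], [-1, 0.5, -4, 0, 0], [-1, 0.5, -5, 0, 0], [-1, 0.5, -5, 0, 0]]
  ]
}}

```text
time_s: 18.15
tcp_pos: [0.5492, 0.1928, 0.156]
eef_rot: [179.9, -0.1, -100.3]
contact_force: [1.3, 0.3, -2.8]
gripper_width: 0.0597
gripper_force: 25.0
```

Call:
{"method": "jog_arm", "body": {
  "deltas": [
    [[-1, 0.4, -5, 0, 0], [-1, 0.4, -5, 0, 0], [-1, 0.4, -5, 0, 0], [-1, 0.4, -5, 0, 0], [-1, 0.3, -5, 0, 0], [-1, 0, -5, 0, 0], [-1, 0, -4, 0, 0], [-1, 0, -2.4, 0, 0]]
  ]
}}

```text
time_s: 19.15
tcp_pos: [0.567, -0.171, 0.1559]
eef_rot: [179.9, -0.0, -100.4]
contact_force: [0.8, 0.2, -2.6]
gripper_width: 0.0599
gripper_force: 25.0
```

Call:
{"method": "jog_arm", "body": {
  "deltas": [
    [[-1, 0, -1.5, 0, 0], [-1, 0, -0.7, 0, 0], [-1, 0, -0.3, 0, 0], [-1, 0, 0, -2, 0], [-1, 0, 0, -2.5, 0], [-1, 0, 0, -1.7, 0], [-1, 0, 0, -0.5, 0], [-1, 0, 0, 0, 0]]
  ]
}}

```text
time_s: 20.15
tcp_pos: [0.5695, -0.193, 0.0901]
eef_rot: [180.0, -0.0, -100.2]
contact_force: [-0.4, -0.0, -2.4]
gripper_width: 0.0597
gripper_force: 25.0
```

Call:
{"method": "jog_arm", "body": {
  "deltas": [
    [[-1, 0, 0, -0.1, 0], [-1, 0, 0, -0.1, 0], [-1, 0, 0, 0, 0]]
  ]
}}

```text
time_s: 20.52
tcp_pos: [0.5696, -0.1932, 0.0884]
eef_rot: [-179.9, 0.0, -100.3]
contact_force: [-0.1, -0.4, -3.2]
gripper_width: 0.0598
gripper_force: 25.0
```

Call:
{"method": "jog_arm", "body": {
  "deltas": [
    [[-1, 0, 0, -0.1, 0], [-1, 0, 0, 0, 0]]
  ]
}}

```text
time_s: 20.78
tcp_pos: [0.57, -0.1934, 0.0881]
eef_rot: [-179.9, -0.0, -100.2]
contact_force: [-1.1, 0.9, 5.1]
gripper_width: 0.0599
gripper_force: 25.0
```

Call:
{"method": "jog_arm", "body": {
  "deltas": [
    [[-0.2, 0, 0, 0, 0], [1, 0, 0, 0, 0], [1, 0, 0, 0, 0], [1, 0, 0, 1, 0], [1, 0, 0, 3, 0], [1, 0, 0, 4, 0], [1, 0, 2, 2, 0], [1, -1, 5, 0, 0]]
  ]
}}

```text
time_s: 21.78
tcp_pos: [0.5608, -0.1236, 0.1894]
eef_rot: [-179.8, 0.0, -100.4]
contact_force: [0.6, 0.7, -1.1]
gripper_width: 0.0879
gripper_force: 0.0
```

Call:
{"method": "jog_arm", "body": {
  "deltas": [
    [[1, -2, 5, 0, 0], [1, -3, 4, 0, 0], [1, -3, 3, 0, 0], [1, -1, 0, 0, 0], [1, 0, 0, 0, 0]]
  ]
}}

```text
time_s: 22.4
tcp_pos: [0.4692, -0.003, 0.1878]
eef_rot: [-179.9, 0.0, -100.2]
contact_force: [0.3, 0.4, 0.4]
gripper_width: 0.0875
gripper_force: 0.0
```

```bash
python3 - <<'E'
from h import *
s=r.capture("side");cv2.imwrite("pics/s4.png",s)
t=r.capture("top");cv2.imwrite("pics/t4.png",t)
cv2.imwrite("pics/v4.png",np.vstack([cv2.resize(s[280:480,280:440],(400,500))[:300],np.zeros((1,400,3),np.uint8)])) 
a=cv2.resize(t[210:320,100:260],None,fx=5,fy=5,interpolation=cv2.INTER_CUBIC); cv2.imwrite("pics/v4.png",a)
print(r.get_state()["tcp_pos"])
E
```

```text
[ 0.46996286 -0.00345379  0.18733959]
```

View pics/v4.png

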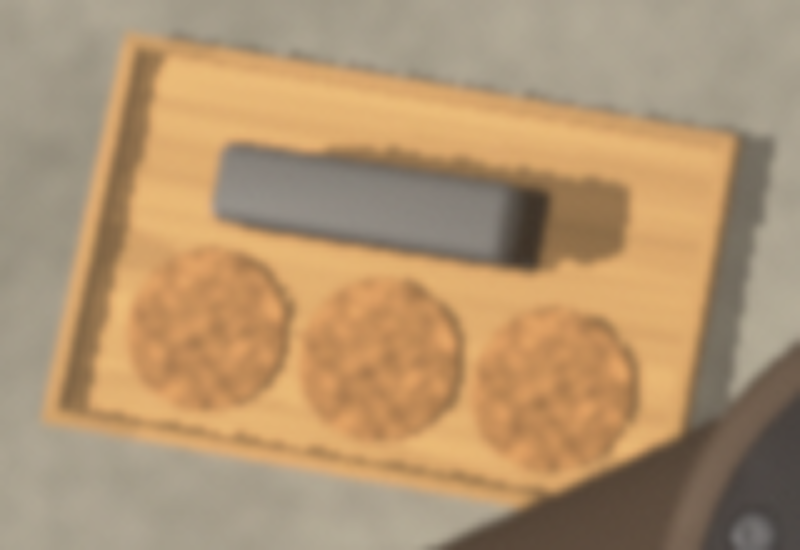

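View pics/s4.png

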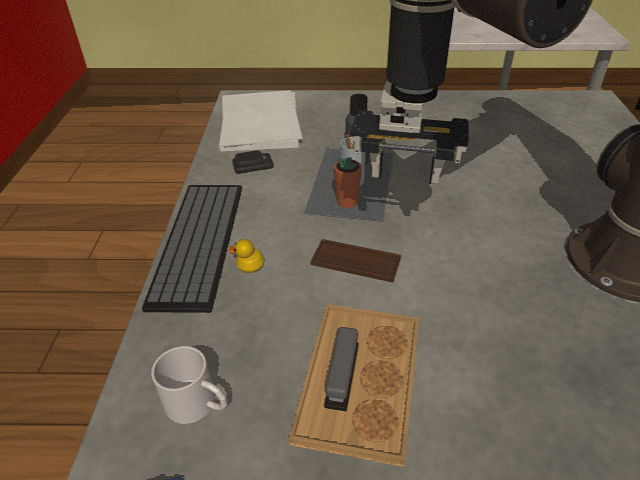

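All three are standing on the mat and the tray is clear. Coaster centres in the crop are (209,327), (381,359) and (556,389); in the side view they are (376,420), (381,378) and (387,341).

```bash
python3 - <<'E'
from h import *
T=lambda X,Y:(100+(X+.5)/5-.5,210+(Y+.5)/5-.5)
for n,a,s in(("pot",(209,327),(376,420)),("pencup",(381,359),(381,378.5)),("bottle",(556,389),(387,341.5))):
    print(n,onplane("top",*T(*a),.012)[:2].round(4),onplane("side",*s,.012)[:2].round(4))
st=np.array([onplane("top",*T(*p),.058)[:2] for p in[(229,143),(508,183),(502,263),(215,216)]]); print(st.round(4),st.mean(0))
s=cv2.imread("pics/s4.png"); hsv=cv2.cvtColor(s,cv2.COLOR_BGR2HSV)
m=cv2.inRange(hsv,(0,90,20),(18,255,110)); print("dock side",rect("side",m,.012,(300,230,410,290))[0])
E
```

```text
pot [0.5323 0.3697] [0.5297 0.372 ]
pencup [0.5177 0.295 ] [0.518 0.298]
bottle [0.504  0.2197] [0.5033 0.2227]
[[0.606  0.3444]
 [0.5878 0.2286]
 [0.5551 0.2306]
 [0.576  0.3493]] [0.58124377 0.28824151]
dock side [ 5.53800e-01  1.45000e-02  1.71000e-01  8.20000e-02 -1.65596e+01]
```

Call:
{"method": "jog_arm", "body": {
  "deltas": [
    [[1, 1, 4, 0, 0.02], [1, 2, 5.2, 0, 0], [1, 2, 5, 0, 0], [1, 2, 5, 0, 0], [1, 2, 5, 0, 0], [1, 2.15, 5, 0, 0], [1, 0, 0, -2, 0], [1, 0, 0, -4, 0]]
  ]
}}

```text
time_s: 23.5
tcp_pos: [0.583, 0.2896, 0.1266]
eef_rot: [-179.9, 0.1, -99.1]
contact_force: [1.0, 0.3, -1.0]
gripper_width: 0.0879
gripper_force: 0.0
```

Call:
{"method": "jog_arm", "body": {
  "deltas": [
    [[1, 0, 0, -4, 0], [1, 0, 0, -3, 0], [1, 0, 0, -1.1, 0], [1, 0, 0, 0, 0]]
  ]
}}

```text
time_s: 24.0
tcp_pos: [0.5813, 0.2883, 0.0453]
eef_rot: [180.0, -0.1, -99.2]
contact_force: [0.9, 0.3, 0.4]
gripper_width: 0.0877
gripper_force: 0.0
```

Call:
{"method": "jog_arm", "body": {
  "deltas": [
    [[-1, 0, 0, 0, 0], [-1, 0, 0, 0, 0], [-1, 0, 0, 0, 0], [-1, 0, 0, 0, 0], [-1, 0, 0, 0, 0], [-1, 0, 0, 0, 0], [-1, 0, 0, 0, 0]]
  ],
  "force": 30
}}

```text
time_s: 24.88
tcp_pos: [0.5826, 0.2894, 0.0479]
eef_rot: [-179.8, 0.1, -99.0]
contact_force: [5.4, -4.4, 12.7]
gripper_width: 0.0236
gripper_force: 8.1
```

Call:
{"method": "jog_arm", "body": {
  "deltas": [
    [[-1, 0, 0, 1, 0], [-1, 0, 0, 2, 0], [-1, 0, 0, 2, 0], [-1, 0, 0, 1, 0], [-1, -0.3, -1.5, 0, 0.08], [-1, -0.3, -3, 0, 0.12], [-1, -0.3, -3, 0, 0.14], [-1, -0.3, -3, 0, 0.14]]
  ]
}}

```text
time_s: 25.88
tcp_pos: [0.5681, 0.1829, 0.1056]
eef_rot: [179.9, 0.0, -71.3]
contact_force: [-0.1, 0.0, 0.2]
gripper_width: 0.0004
gripper_force: 0.0
```

Call:
{"method": "jog_arm", "body": {
  "deltas": [
    [[-1, -0.3, -3, 0, 0.14], [-1, -0.3, -3, 0, 0.14], [-1, -0.3, -3, 0, 0.14], [-1, -0.3, -3, 0, 0.14], [-1, -0.3, -2.4, 0, 0.14], [-1, 0, -2, 0, 0.14], [-1, 0, -1, 0, 0.115], [-1, 0, 0, 0, 0]]
  ]
}}

```text
time_s: 26.88
tcp_pos: [0.5533, 0.0093, 0.1057]
eef_rot: [180.0, 0.0, -17.0]
contact_force: [0.1, 0.4, -0.5]
gripper_width: 0.0008
gripper_force: 0.0
```

```bash
python3 - <<'E'
from h import *
s=r.capture("side");cv2.imwrite("pics/s5.png",s)
cv2.imwrite("pics/v5.png",cv2.resize(s[90:310,280:500],None,fx=2.7,fy=2.7)); x=r.get_state();print(x["tcp_pos"],x["eef_rot"])
E
```

```text
[0.55347034 0.00971209 0.10576144] [ 1.79992844e+02  2.91929337e-02 -1.70835874e+01]
```

View pics/v5.png

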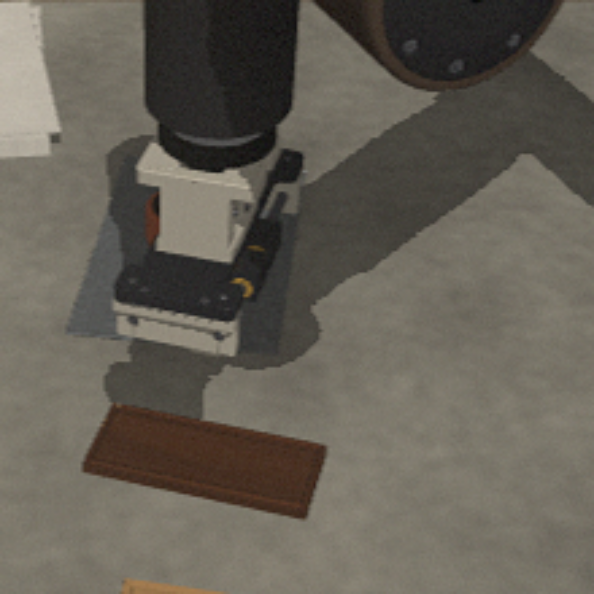

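The gripper is empty over the dock, so the stapler slipped out. I'll check where it lies now.

```bash
python3 - <<'E'
from h import *
t=r.capture("top");cv2.imwrite("pics/t5.png",t);s=cv2.imread("pics/s5.png")
a=cv2.resize(t[205:325,100:260],(400,300),interpolation=cv2.INTER_CUBIC);b=cv2.resize(s[290:470,280:440],(400,450),interpolation=cv2.INTER_CUBIC)
cv2.imwrite("pics/v6.png",np.hstack([np.vstack([a,np.zeros((150,400,3),np.uint8)]),b]))
E
```

```text
(no output)
```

View pics/v6.png

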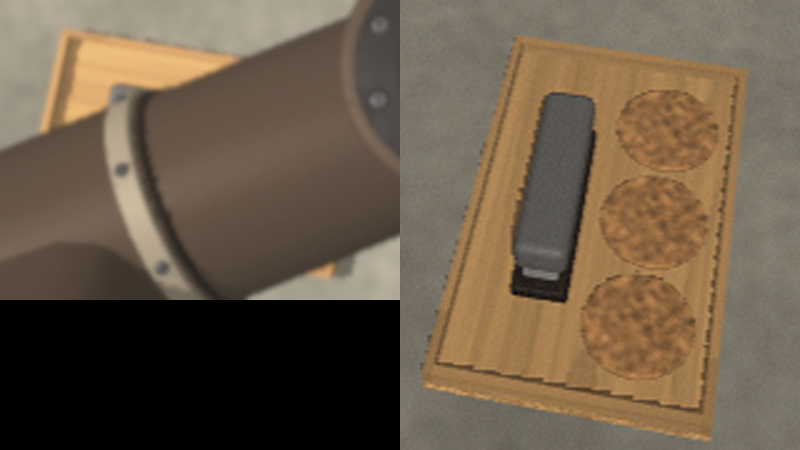

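The stapler stands exactly where it was, so the fingers slid over it. I'll check the real fingertip height in two stored pictures.

```bash
python3 - <<'E'
from h import *
for tcp,pts in(((.5191,.1329,.2242),[(348.5,207.5),(419,215)]),((.5328,.3711,.098),[(340,380),(417.5,392.5)])):
    for k,s in((1,1),(-1,-1)):
        p=np.array(tcp)+[k*.052*.984,-k*.052*.179,0]
        print([ (z,np.round(proj("side",p-[0,0,z]),1).tolist()) for z in(0,.01,.019,.03)])
    print("seen",pts)
s=cv2.imread("pics/s3.png"); cv2.imwrite("pics/v7.png",cv2.resize(s[290:430,300:460],None,fx=4,fy=4,interpolation=cv2.INTER_CUBIC))
E
```

```text
[(0, [349.5, 208.9]), (0.01, [349.4, 213.8]), (0.019, [349.4, 218.1]), (0.03, [349.3, 223.4])]
[(0, [414.3, 216.3]), (0.01, [413.7, 221.2]), (0.019, [413.2, 225.6]), (0.03, [412.5, 230.8])]
seen [(348.5, 207.5), (419, 215)]
[(0, [340.5, 380.7]), (0.01, [340.5, 384.8]), (0.019, [340.4, 388.4]), (0.03, [340.4, 392.7])]
[(0, [413.7, 392.7]), (0.01, [413.0, 396.8]), (0.019, [412.4, 400.3]), (0.03, [411.7, 404.7])]
seen [(340, 380), (417.5, 392.5)]
```

View pics/v7.png

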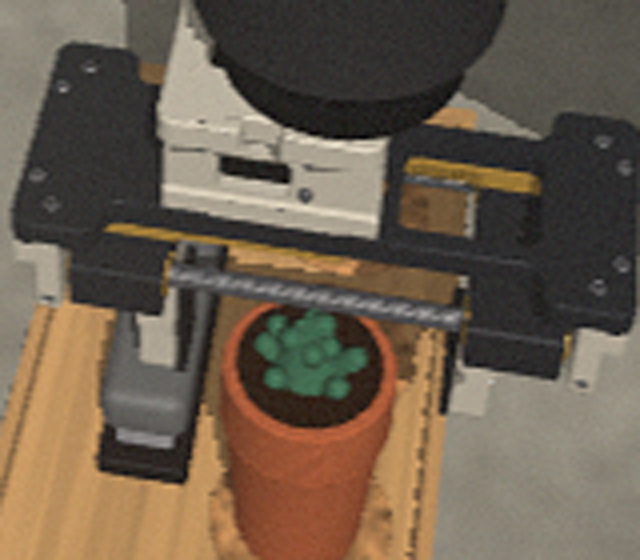

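The fingertips actually appear at the reported TCP height, not 19 mm below it. That explains the slip: only the rounded top edge was gripped. I'll go back and grip about 18 mm lower.

Call:
{"method": "jog_arm", "body": {
  "deltas": [
    [[1, 0.3, 2, 0, -0.12], [1, 0.3, 3, 0, -0.14], [1, 0.3, 3, 0, -0.14], [1, 0.3, 3, 0, -0.14], [1, 0.3, 3, 0, -0.14], [1, 0.3, 3, 0, -0.14], [1, 0.3, 3, 0, -0.14], [1, 0.3, 3, 0, -0.14]]
  ]
}}

```text
time_s: 27.98
tcp_pos: [0.5774, 0.2416, 0.1058]
eef_rot: [180.0, -0.0, -80.3]
contact_force: [0.3, -0.2, 0.1]
gripper_width: 0.0745
gripper_force: 0.0
```

Call:
{"method": "jog_arm", "body": {
  "deltas": [
    [[1, 0.4, 3, 0, -0.14], [1, 0, 1.5, 0, -0.14], [1, 0, 0.4, 0, -0.055], [1, 0, 0, -2, 0], [1, 0, 0, -2, 0], [1, 0, 0, -2, 0], [1, 0, 0, 0, 0], [1, 0, 0, 0, 0]]
  ]
}}

```text
time_s: 28.98
tcp_pos: [0.582, 0.2895, 0.0466]
eef_rot: [-180.0, 0.0, -99.1]
contact_force: [-0.5, 0.1, 0.7]
gripper_width: 0.0876
gripper_force: 0.0
```

Call:
{"method": "jog_arm", "body": {
  "deltas": [
    [[1, 0, 0, -1, 0], [1, 0, 0, -0.5, 0], [1, 0, 0, 0, 0], [1, 0, 0, 0, 0]]
  ]
}}

```text
time_s: 29.48
tcp_pos: [0.5819, 0.2889, 0.0311]
eef_rot: [-180.0, 0.0, -99.1]
contact_force: [0.8, -0.7, 0.7]
gripper_width: 0.0879
gripper_force: 0.0
```

Call:
{"method": "jog_arm", "body": {
  "deltas": [
    [[1, 0, 0, 0.3, 0], [-1, 0, 0, 0, 0], [-1, 0, 0, 0, 0], [-1, 0, 0, 0, 0], [-1, 0, 0, 0, 0], [-1, 0, 0, 0, 0], [-1, 0, 0, 0, 0], [-1, 0, 0, 0, 0]]
  ],
  "force": 30
}}

```text
time_s: 30.48
tcp_pos: [0.582, 0.289, 0.0341]
eef_rot: [-180.0, 0.0, -99.1]
contact_force: [1.8, -0.2, 0.3]
gripper_width: 0.0335
gripper_force: 30.0
```

Firm grip at 33.5 mm. Lifting.

Call:
{"method": "jog_arm", "body": {
  "deltas": [
    [[-1, 0, 0, 1, 0], [-1, 0, 0, 2, 0], [-1, 0, 0, 2, 0], [-1, 0, 0, 1, 0], [-1, 0, 0, 0, 0]]
  ]
}}

```text
time_s: 31.1
tcp_pos: [0.5819, 0.2891, 0.0946]
eef_rot: [-180.0, 0.1, -99.1]
contact_force: [-0.4, 0.4, -2.9]
gripper_width: 0.034
gripper_force: 30.0
```

Call:
{"method": "jog_arm", "body": {
  "deltas": [
    [[-1, -0.3, -1.5, 0, 0.08], [-1, -0.3, -3, 0, 0.12], [-1, -0.3, -3, 0, 0.14], [-1, -0.3, -3, 0, 0.14], [-1, -0.3, -3, 0, 0.14], [-1, -0.3, -3, 0, 0.14], [-1, -0.3, -3, 0, 0.14], [-1, -0.3, -3, 0, 0.14]]
  ]
}}

```text
time_s: 32.1
tcp_pos: [0.5568, 0.0627, 0.093]
eef_rot: [179.9, 0.1, -39.3]
contact_force: [0.5, -0.9, -2.2]
gripper_width: 0.0336
gripper_force: 30.0
```

Call:
{"method": "jog_arm", "body": {
  "deltas": [
    [[-1, -0.2, -2.4, 0, 0.14], [-1, -0.2, -2, 0, 0.14], [-1, 0, -1, 0, 0.115], [-1, 0, 0, 0, 0], [-1, 0, 0, -2, 0], [-1, 0, 0, -1, 0], [-1, 0, 0, 0, 0]]
  ]
}}

```text
time_s: 32.98
tcp_pos: [0.5531, 0.01, 0.063]
eef_rot: [179.9, 0.1, -16.9]
contact_force: [1.0, -0.1, -2.0]
gripper_width: 0.0337
gripper_force: 30.0
```

```bash
python3 - <<'E'
from h import *
s=r.capture("side");cv2.imwrite("pics/s8.png",s)
cv2.imwrite("pics/v8.png",cv2.resize(s[150:310,280:440],None,fx=3.6,fy=3.6,interpolation=cv2.INTER_CUBIC))
E
```

```text
(no output)
```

View pics/v8.png

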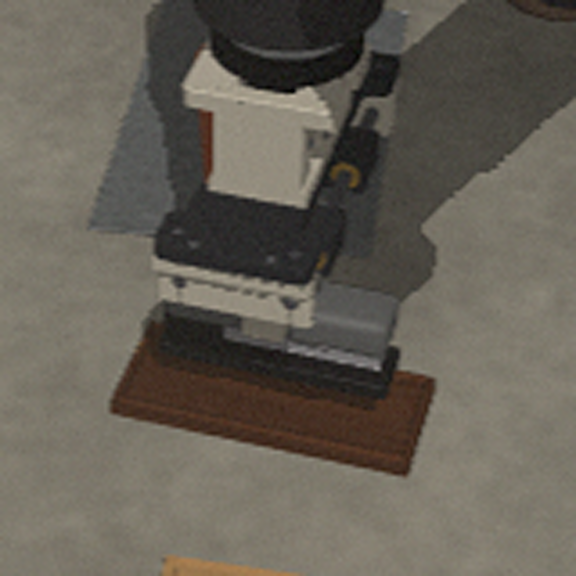

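```bash
python3 - <<'E'
from h import *
for p in[(158,362),(388,398)]:
    print(onplane("side",280+(p[0]+.5)/3.6-.5,150+(p[1]+.5)/3.6-.5,.037)[:2].round(4))
# expected near bottom corners if centred over the dock
c=np.array([.5539,.0095]);a=np.radians(-16.9);e=np.array([np.cos(a),np.sin(a)]);n=np.array([-e[1],e[0]])
print(c+.065*e+.018*n,c-.065*e+.018*n)
E
```

```text
[0.618  0.0151]
[0.4924 0.0434]
[0.62132552 0.007827  ] [0.49693976 0.04561829]
```

Over the dock within about 4 mm. I'll nudge it and lower.

Call:
{"method": "jog_arm", "body": {
  "deltas": [
    [[-1, 0.3, -0.1, -1, 0], [-1, 0, 0, -1, 0], [-1, 0, 0, -0.8, 0], [-1, 0, 0, -0.3, 0], [-1, 0, 0, 0, 0]]
  ]
}}

```text
time_s: 33.65
tcp_pos: [0.5566, 0.0088, 0.0327]
eef_rot: [180.0, 0.0, -16.9]
contact_force: [-0.8, 0.0, -2.2]
gripper_width: 0.0339
gripper_force: 30.0
```

Call:
{"method": "jog_arm", "body": {
  "deltas": [
    [[-1, 0, 0, -0.1, 0], [-1, 0, 0, -0.1, 0], [-1, 0, 0, 0, 0]]
  ]
}}

```text
time_s: 34.02
tcp_pos: [0.5569, 0.0089, 0.0311]
eef_rot: [-180.0, -0.0, -16.9]
contact_force: [-0.1, -0.6, -3.3]
gripper_width: 0.0341
gripper_force: 30.0
```

Call:
{"method": "jog_arm", "body": {
  "deltas": [
    [[-1, 0, 0, -0.1, 0], [0, 0, 0, 0, 0], [1, 0, 0, 0, 0], [1, 0, 0, 0, 0], [1, 0, 0, 0, 0], [1, 0, 0, 3, 0], [1, 0, 0, 5, 0], [1, 0, 0, 5, 0]]
  ],
  "force": 25
}}

```text
time_s: 35.02
tcp_pos: [0.5564, 0.0087, 0.1612]
eef_rot: [180.0, 0.0, -16.9]
contact_force: [1.3, -0.5, -1.2]
gripper_width: 0.0873
gripper_force: 0.0
```

Call:
{"method": "jog_arm", "body": {
  "deltas": [
    [[1, -2, 0, 2, -0.14], [1, -3, 0, 0, -0.15], [1, -3, 0, 0, -0.15], [1, -2, 0, 0, -0.15], [1, 0, 0, 0, -0.15], [1, 0, 0, 0, -0.15], [1, 0, 0, 0, -0.15], [1, 0, 0, 0, -0.15]]
  ]
}}

```text
time_s: 36.02
tcp_pos: [0.4567, 0.0088, 0.18]
eef_rot: [-180.0, 0.0, -85.4]
contact_force: [-0.6, -0.7, 0.1]
gripper_width: 0.0874
gripper_force: 0.0
```

```bash
python3 - <<'E'
from h import *
s=r.capture("side");cv2.imwrite("pics/s9.png",s);t=r.capture("top");cv2.imwrite("pics/t9.png",t)
a=cv2.resize(s[80:300,280:480],(400,440));b=cv2.resize(t[180:340,260:530],(400,237))
cv2.imwrite("pics/v9.png",np.hstack([a,np.vstack([b,np.zeros((203,400,3),np.uint8)])]))
print(r.get_state()["tcp_pos"],r.get_state()["eef_rot"])
E
```

```text
[0.4566528  0.00881921 0.17997213] [-1.79998489e+02  4.46706811e-03 -8.51820691e+01]
```

View pics/v9.png

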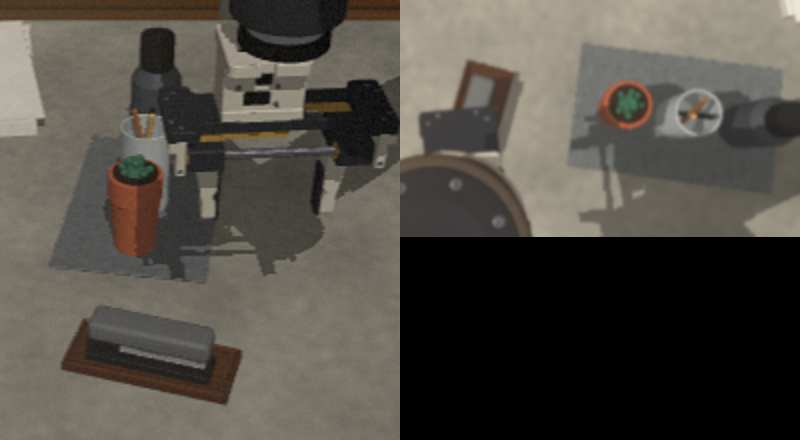

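The stapler lies centred in the dock and all three still stand. Next is the pot.

Call:
{"method": "jog_arm", "body": {
  "deltas": [
    [[1, 1.5, -2.5, 0, -0.13], [1, 2.5, -4.5, 0, -0.133], [1, 2.5, -4.5, 0, 0], [1, 2.5, -4.5, 0, 0], [1, 2.3, -4.2, 0, 0], [1, 0, 0, -1, 0], [1, 0, 0, -2, 0], [1, 0, 0, 0, 0]]
  ]
}}

```text
time_s: 37.12
tcp_pos: [0.5683, -0.1927, 0.1482]
eef_rot: [179.8, -0.0, -100.0]
contact_force: [0.6, 0.0, 0.7]
gripper_width: 0.0876
gripper_force: 0.0
```

Call:
{"method": "jog_arm", "body": {
  "deltas": [
    [[1, 0, 0, -2, 0], [1, 0, 0, -3, 0], [1, 0, 0, -1.1, 0], [1, 0, 0, 0, 0], [1, 0, 0, 0, 0]]
  ]
}}

```text
time_s: 37.75
tcp_pos: [0.5706, -0.1931, 0.0903]
eef_rot: [-179.9, -0.0, -100.1]
contact_force: [1.0, 0.3, -0.5]
gripper_width: 0.0875
gripper_force: 0.0
```

Call:
{"method": "jog_arm", "body": {
  "deltas": [
    [[-1, 0, 0, 0, 0], [-1, 0, 0, 0, 0], [-1, 0, 0, 0, 0], [-1, 0, 0, 0, 0], [-1, 0, 0, 0, 0], [-1, 0, 0, 0, 0]]
  ]
}}

```text
time_s: 38.5
tcp_pos: [0.5721, -0.1935, 0.0905]
eef_rot: [-179.7, -0.0, -100.1]
contact_force: [2.7, 0.4, 6.1]
gripper_width: 0.0423
gripper_force: 24.4
```

The width of 42 mm is wrong, since the collar is 62 mm; I may have slid over the rim. Opening straight away, then raising and looking.

Call:
{"method": "jog_arm", "body": {
  "deltas": [
    [[0, 0, 0, 0, 0], [1, 0, 0, 0, 0], [1, 0, 0, 0, 0], [1, 0, 0, 0, 0]]
  ]
}}

```text
time_s: 39.0
tcp_pos: [0.5701, -0.1932, 0.0895]
eef_rot: [-180.0, -0.0, -100.1]
contact_force: [-0.4, 0.4, 2.5]
gripper_width: 0.0682
gripper_force: 2.7
```

```bash
python3 - <<'E'
from h import *
s=r.capture("side");cv2.imwrite("pics/s10.png",s);t=r.capture("top");cv2.imwrite("pics/t10.png",t)
a=cv2.resize(s[80:240,280:440],(480,480),interpolation=cv2.INTER_CUBIC);b=cv2.resize(t[200:320,360:520],(320,240))
cv2.imwrite("pics/v10.png",np.hstack([a,np.vstack([b,np.zeros((240,320,3),np.uint8)])]))
print(r.get_state()["tcp_pos"],r.get_state()["gripper_width"])
E
```

```text
[ 0.56961786 -0.19313746  0.08894141] 0.07652301929577146
```

View pics/v10.png

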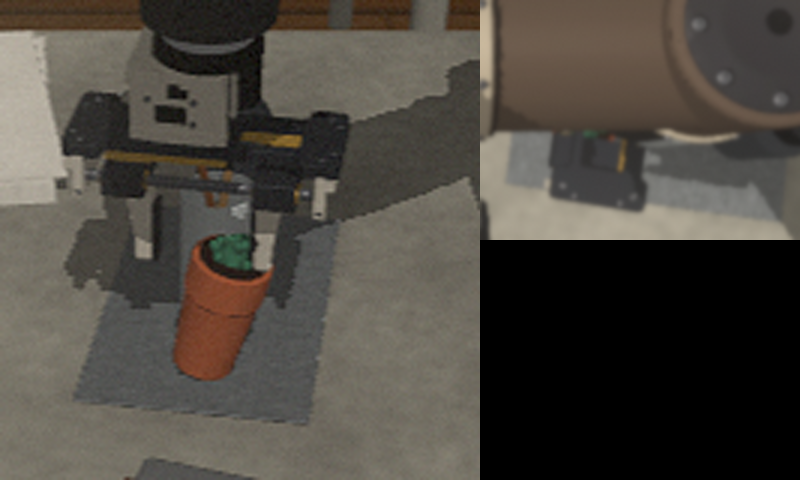

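The near finger is inside the rim and the pot leans toward the robot, so opening further would tip it. I'll measure before moving.

```bash
python3 - <<'E'
from h import *
print("pot t9",onplane("top",413.2,250.9,.101)[:2], "pencup t9",onplane("top",260+(699-400)*.675,180+113*.675,.108)[:2])
f=lambda X,Y:(280+X/3,80+Y/3)
print("side9 pot rim",onplane("side",280+135/2,80+171/2,.101)[:2],"foot front",onplane("side",280+135/2,80+250/2,.003)[:2])
print("side10 foot front",onplane("side",*f(205,378),.003)[:2],"rim now",[onplane("side",*f(231,258),z)[:2].round(3) for z in(.09,.1)],"near tip",onplane("side",*f(265,268),.09)[:2])
print(r.get_state()["gripper_width"])
E
```

```text
pot t9 [ 0.56836486 -0.19210876] pencup t9 [ 0.55629073 -0.28142574]
side9 pot rim [ 0.56908912 -0.1954506 ] foot front [ 0.56791851 -0.17996347]
side10 foot front [ 0.56602633 -0.1761431 ] rim now [array([ 0.547, -0.211]), array([ 0.548, -0.195])] near tip [ 0.5223882  -0.19703311]
0.07652301929577146
```

Call:
{"method": "jog_arm", "body": {
  "deltas": [
    [[0.18, 0.3, 0, 0, 0], [0.18, 0.2, 0, 0, 0], [0.18, 0, 0, 0, 0], [0.18, 0, 0, 0, 0]]
  ],
  "force": 5
}}

```text
time_s: 39.6
tcp_pos: [0.5763, -0.1935, 0.0903]
eef_rot: [-179.8, -0.0, -100.1]
contact_force: [1.0, -0.5, 9.1]
gripper_width: 0.0529
gripper_force: 4.6
```

```bash
python3 - <<'E'
from h import *
s=r.capture("side");cv2.imwrite("pics/s11.png",s)
hsv=cv2.cvtColor(s,cv2.COLOR_BGR2HSV)
m=cv2.inRange(hsv,(0,120,50),(14,255,255));m[:,:330]=0;m[:,385:]=0;m[:140]=0;m[215:]=0
for n in("s4","s9","s10","s11"):
    h=cv2.cvtColor(cv2.imread(f"pics/{n}.png"),cv2.COLOR_BGR2HSV);m=cv2.inRange(h,(0,120,50),(14,255,255))[150:215,325:390]
    c=max(cv2.findContours(m,cv2.RETR_EXTERNAL,cv2.CHAIN_APPROX_NONE)[0],key=cv2.contourArea)
    v=cv2.fitLine(c,cv2.DIST_L2,0,.01,.01).ravel(); print(n,cv2.contourArea(c),cv2.boundingRect(c),np.round(v,3))
print(r.get_state()["gripper_width"],r.get_state()["contact_force"])
E
```

```text
s4 769.0 (9, 10, 27, 48) [2.8000e-02 1.0000e+00 2.1859e+01 3.1155e+01]
s9 775.0 (9, 10, 27, 48) [ 0.034 -0.999 22.273 30.047]
s10 769.5 (13, 10, 33, 47) [ 0.207 -0.978 26.48  32.821]
s11 761.5 (12, 10, 28, 47) [ 0.066  0.998 22.908 32.176]
0.051833210662504056 [ 1.19541101 -0.07909434  9.09666732]
```

Nearly upright again, so I'll lift off gently.

Call:
{"method": "jog_arm", "body": {
  "deltas": [
    [[0.18, 0, 0, 0.3, 0], [0.18, 0, 0, 0.5, 0], [0.18, 0, 0, 0.5, 0], [0.18, 0, 0, 1, 0], [0.18, 0, 0, 1, 0], [0.18, 0, 0, 2, 0], [0.18, 0, 0, 2, 0], [0.18, 0, 0, 0, 0]]
  ]
}}

```text
time_s: 40.65
tcp_pos: [0.576, -0.1933, 0.1643]
eef_rot: [-179.8, 0.0, -100.1]
contact_force: [0.6, 0.7, 0.6]
gripper_width: 0.0517
gripper_force: 0.0
```

```bash
python3 - <<'E'
from h import *
s=r.capture("side");cv2.imwrite("pics/s12.png",s)
h=cv2.cvtColor(s,cv2.COLOR_BGR2HSV);m=cv2.inRange(h,(0,120,50),(14,255,255))[130:215,325:390]
c=max(cv2.findContours(m,cv2.RETR_EXTERNAL,cv2.CHAIN_APPROX_NONE)[0],key=cv2.contourArea)
print(cv2.contourArea(c),cv2.boundingRect(c),cv2.fitLine(c,cv2.DIST_L2,0,.01,.01).ravel())
cv2.imwrite("pics/v12.png",cv2.resize(s[80:240,280:440],(480,480),interpolation=cv2.INTER_CUBIC))
E
```

```text
789.0 (9, 30, 27, 48) [ 3.7318818e-02 -9.9930340e-01  2.2233334e+01  5.0006668e+01]
```

View pics/v12.png

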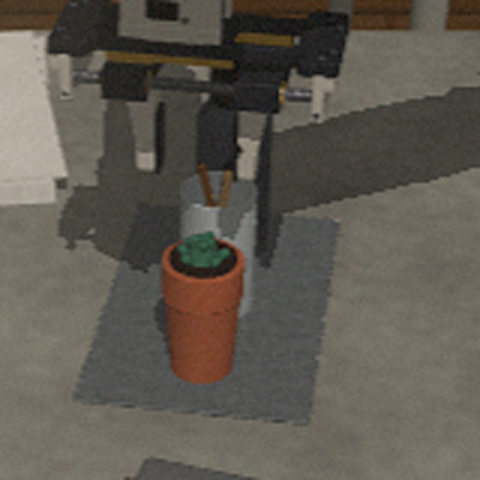

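The pot recovered and stands upright at its old spot. That is 16 pictures viewed, over the limit of 14, so from here I'll measure by numbers only. Gripping again, 12 mm deeper.

Call:
{"method": "jog_arm", "body": {
  "deltas": [
    [[1, -0.7, 0, 0, 0], [1, 0, 0, 0, 0], [1, 0, 0, 0, 0], [1, 0, 0, -2, 0], [1, 0, 0, -3, 0], [1, 0, 0, -2, 0], [1, 0, 0, -1.6, 0], [1, 0, 0, 0, 0]]
  ]
}}

```text
time_s: 41.7
tcp_pos: [0.567, -0.1931, 0.0747]
eef_rot: [179.9, -0.0, -100.1]
contact_force: [0.1, 0.6, 0.2]
gripper_width: 0.0875
gripper_force: 0.0
```

Call:
{"method": "jog_arm", "body": {
  "deltas": [
    [[-1, 0, 0, 0, 0], [-1, 0, 0, 0, 0], [-1, 0, 0, 0, 0], [-1, 0, 0, 0, 0], [-1, 0, 0, 0, 0], [-1, 0, 0, 0, 0]]
  ],
  "force": 20
}}

```text
time_s: 42.45
tcp_pos: [0.5688, -0.1933, 0.0768]
eef_rot: [-179.9, -0.0, -100.1]
contact_force: [2.1, -0.1, 5.9]
gripper_width: 0.061
gripper_force: 20.0
```

Call:
{"method": "jog_arm", "body": {
  "deltas": [
    [[-1, 0, 0, 1, 0], [-1, 0, 0, 2, 0], [-1, 0, 0, 2, 0], [-1, 0, 1, 1, 0], [-1, -0.3, 2.5, 0, 0], [-1, -0.5, 4, 0, 0], [-1, -0.5, 5, 0, 0], [-1, -0.5, 5, 0, 0]]
  ]
}}

```text
time_s: 43.45
tcp_pos: [0.5483, -0.0164, 0.1353]
eef_rot: [179.9, -0.0, -100.2]
contact_force: [0.9, 0.9, -3.7]
gripper_width: 0.0616
gripper_force: 20.0
```

Call:
{"method": "jog_arm", "body": {
  "deltas": [
    [[-1, -0.4, 5, 0, 0], [-1, -0.4, 5, 0, 0], [-1, -0.4, 5, 0, 0], [-1, -0.4, 5, 0, 0], [-1, -0.3, 5, 0, 0], [-1, 0, 5, 0, 0], [-1, 0, 4, 0, 0], [-1, 0, 2.4, 0, 0]]
  ]
}}

```text
time_s: 44.45
tcp_pos: [0.5294, 0.3476, 0.135]
eef_rot: [179.9, -0.1, -100.1]
contact_force: [0.3, -0.8, -4.2]
gripper_width: 0.0613
gripper_force: 20.0
```

Call:
{"method": "jog_arm", "body": {
  "deltas": [
    [[-1, 0, 1.5, 0, 0], [-1, 0, 0.7, 0, 0], [-1, 0, 0.3, 0, 0], [-1, 0, 0, 0, 0], [-1, 0, 0, -1.5, 0], [-1, 0, 0, -2, 0], [-1, 0, 0, -1, 0], [-1, 0, 0, 0, 0]]
  ]
}}

```text
time_s: 45.45
tcp_pos: [0.5304, 0.3701, 0.0898]
eef_rot: [179.9, -0.1, -100.2]
contact_force: [-0.8, 0.7, -3.2]
gripper_width: 0.0619
gripper_force: 20.0
```

Call:
{"method": "jog_arm", "body": {
  "deltas": [
    [[-1, 0.1, 0.1, -0.2, 0], [-1, 0, 0, -0.15, 0], [-1, 0, 0, 0, 0]]
  ]
}}

```text
time_s: 45.82
tcp_pos: [0.5318, 0.372, 0.0877]
eef_rot: [-180.0, 0.0, -100.1]
contact_force: [0.0, -0.4, -3.1]
gripper_width: 0.0615
gripper_force: 20.0
```

Call:
{"method": "jog_arm", "body": {
  "deltas": [
    [[-1, 0, 0, -0.1, 0], [-1, 0, 0, -0.1, 0], [-1, 0, 0, 0, 0]]
  ]
}}

```text
time_s: 46.2
tcp_pos: [0.5319, 0.3721, 0.0859]
eef_rot: [-180.0, 0.0, -100.1]
contact_force: [-0.8, -0.3, 0.6]
gripper_width: 0.0613
gripper_force: 20.0
```

Call:
{"method": "jog_arm", "body": {
  "deltas": [
    [[0.5, 0, 0, 0, 0], [1, 0, 0, 0, 0], [1, 0, 0, 0, 0], [1, 0, 0, 1, 0], [1, 0, 0, 3, 0], [1, 0, 0, 4, 0], [1, 0, -1, 2, 0], [1, 0.3, -5, 0, 0]]
  ]
}}

```text
time_s: 47.2
tcp_pos: [0.5354, 0.3133, 0.1875]
eef_rot: [-179.9, 0.2, -100.0]
contact_force: [0.4, -1.1, -0.8]
gripper_width: 0.0877
gripper_force: 0.0
```

Call:
{"method": "jog_arm", "body": {
  "deltas": [
    [[1, 0.3, -6, 0, 0], [1, 0.3, -6, 0, 0], [1, 0.3, -6, 0, 0], [1, 0.3, -6, 0, 0], [1, 0.3, -6, 0, 0], [1, 0.3, -6, 0, 0], [1, 0.3, -6, 0, 0], [1, 0, -5, 0, 0]]
  ]
}}

```text
time_s: 48.2
tcp_pos: [0.5551, -0.1606, 0.1856]
eef_rot: [180.0, 0.0, -100.2]
contact_force: [0.4, 0.4, 0.4]
gripper_width: 0.0878
gripper_force: 0.0
```

```bash
python3 - <<'E'
from h import *
t=r.capture("top");s=r.capture("side");cv2.imwrite("pics/t13.png",t);cv2.imwrite("pics/s13.png",s)
hs=cv2.cvtColor(s,cv2.COLOR_BGR2HSV);ht=cv2.cvtColor(t,cv2.COLOR_BGR2HSV)
for im in("top0","t13"):
    g=cv2.imread(f"pics/{im}.png");h=cv2.cvtColor(g,cv2.COLOR_BGR2HSV)
    m=cv2.inRange(h,(35,60,20),(90,255,255));m[:,:100]=0;m[:,145:]=0;m[:255]=0;m[295:]=0
    M=cv2.moments(m,True);print(im,"plant",M["m10"]/M["m00"],M["m01"]/M["m00"],M["m00"])
for im in("side0","s13"):
    g=cv2.imread(f"pics/{im}.png");h=cv2.cvtColor(g,cv2.COLOR_BGR2HSV)
    m=cv2.inRange(h,(0,140,50),(9,255,255));m[:,:340]=0;m[:,415:]=0;m[:350]=0;m[440:]=0
    c=max(cv2.findContours(m,cv2.RETR_EXTERNAL,cv2.CHAIN_APPROX_NONE)[0],key=cv2.contourArea);print(im,cv2.boundingRect(c),cv2.fitLine(c,2,0,.01,.01).ravel())
E
```

```text
top0 plant 117.6608695652174 272.82608695652175 115.0
t13 plant 116.82105263157895 272.86315789473684 95.0
side0 (355, 364, 44, 69) [ 1.0534180e-01 -9.9443609e-01  3.7626791e+02  3.9268848e+02]
s13 (356, 383, 42, 50) [  0.48207596   0.87612945 373.07367    406.10526   ]
```

The pot is back within about 2 mm. Next is the pencup.

Call:
{"method": "jog_arm", "body": {
  "deltas": [
    [[1, 0.1, -5, 0, 0], [1, 0, -5, 0, 0], [1, 0, -2.2, 0, 0], [1, 0, 0, -2, 0], [1, 0, 0, -3, 0], [1, 0, 0, -3, 0], [1, 0, 0, -1.8, 0], [1, 0, 0, 0, 0]]
  ]
}}

```text
time_s: 49.3
tcp_pos: [0.5559, -0.2796, 0.0863]
eef_rot: [179.8, 0.0, -100.1]
contact_force: [-0.2, -0.1, 0.4]
gripper_width: 0.0878
gripper_force: 0.0
```

Call:
{"method": "jog_arm", "body": {
  "deltas": [
    [[-1, 0, 0, 0, 0], [-1, 0, 0, 0, 0], [-1, 0, 0, 0, 0], [-1, 0, 0, 0, 0], [-1, 0, 0, 0, 0], [-1, 0, 0, 0, 0]]
  ]
}}

```text
time_s: 50.05
tcp_pos: [0.5574, -0.2804, 0.0881]
eef_rot: [-179.9, -0.0, -100.1]
contact_force: [0.4, 0.1, 5.3]
gripper_width: 0.0582
gripper_force: 19.8
```

Call:
{"method": "jog_arm", "body": {
  "deltas": [
    [[-1, 0, 0, 1, 0], [-1, 0, 0, 2, 0], [-1, 0, 0, 2, 0], [-1, 0, 1, 1, 0], [-1, -0.3, 2.5, 0, 0], [-1, -0.5, 4, 0, 0], [-1, -0.5, 5, 0, 0], [-1, -0.5, 5, 0, 0]]
  ]
}}

```text
time_s: 51.05
tcp_pos: [0.5375, -0.1033, 0.1469]
eef_rot: [179.9, 0.0, -100.2]
contact_force: [0.7, 1.0, -2.7]
gripper_width: 0.0585
gripper_force: 20.0
```

Call:
{"method": "jog_arm", "body": {
  "deltas": [
    [[-1, -0.4, 5, 0, 0], [-1, -0.4, 5, 0, 0], [-1, -0.4, 5, 0, 0], [-1, -0.4, 5, 0, 0], [-1, -0.4, 5, 0, 0], [-1, 0, 5, 0, 0], [-1, 0, 4, 0, 0], [-1, 0, 3, 0, 0]]
  ]
}}

```text
time_s: 52.05
tcp_pos: [0.5174, 0.2667, 0.1468]
eef_rot: [179.9, -0.0, -100.1]
contact_force: [-0.1, -1.0, -3.2]
gripper_width: 0.0583
gripper_force: 20.1
```

Call:
{"method": "jog_arm", "body": {
  "deltas": [
    [[-1, 0, 2, 0, 0], [-1, 0, 1, 0, 0], [-1, 0, 0.4, 0, 0], [-1, 0, 0, 0, 0], [-1, 0, 0, -1.5, 0], [-1, 0, 0, -2, 0], [-1, 0, 0, -1, 0], [-1, 0, 0, 0, 0]]
  ]
}}

```text
time_s: 53.05
tcp_pos: [0.5183, 0.298, 0.1013]
eef_rot: [179.9, -0.1, -100.2]
contact_force: [-0.2, 0.2, -1.4]
gripper_width: 0.0585
gripper_force: 20.0
```

Call:
{"method": "jog_arm", "body": {
  "deltas": [
    [[-1, 0, 0, -0.2, 0], [-1, 0, 0, -0.15, 0], [-1, 0, 0, 0, 0]]
  ]
}}

```text
time_s: 53.42
tcp_pos: [0.5188, 0.299, 0.0992]
eef_rot: [-180.0, 0.0, -100.1]
contact_force: [-0.2, -0.2, -2.4]
gripper_width: 0.0584
gripper_force: 20.0
```

Call:
{"method": "jog_arm", "body": {
  "deltas": [
    [[-1, 0, 0, -0.1, 0], [-1, 0, 0, -0.1, 0], [-1, 0, 0, 0, 0]]
  ]
}}

```text
time_s: 53.8
tcp_pos: [0.5188, 0.299, 0.0972]
eef_rot: [-180.0, 0.0, -100.1]
contact_force: [-0.3, 0.2, 0.0]
gripper_width: 0.0581
gripper_force: 20.0
```

Call:
{"method": "jog_arm", "body": {
  "deltas": [
    [[0.5, 0, 0, 0, 0], [1, 0, 0, 0, 0], [1, 0, 0, 0, 0], [1, 0, 0, 1.5, 0], [1, 0, 0, 4, 0], [1, 0, 0, 5, 0], [1, 0, -1, 2, 0], [1, 0.3, -5, 0, 0]]
  ]
}}

```text
time_s: 54.8
tcp_pos: [0.5229, 0.2406, 0.2252]
eef_rot: [-179.8, 0.2, -100.0]
contact_force: [-0.1, -0.9, -0.5]
gripper_width: 0.0874
gripper_force: 0.0
```

Call:
{"method": "jog_arm", "body": {
  "deltas": [
    [[1, 0.3, -6, 0, 0], [1, 0.3, -6, 0, 0], [1, 0.3, -6, 0, 0], [1, 0.3, -6, 0, 0], [1, 0.3, -6, 0, 0], [1, 0.3, -6, 0, 0], [1, 0.4, -6, 0, 0], [1, 0, -5, 0, 0]]
  ]
}}

```text
time_s: 55.8
tcp_pos: [0.5438, -0.2335, 0.2233]
eef_rot: [-179.9, -0.0, -100.2]
contact_force: [0.5, -0.7, 0.5]
gripper_width: 0.0872
gripper_force: 0.0
```

```bash
python3 - <<'E'
from h import *
t=r.capture("top");s=r.capture("side");cv2.imwrite("pics/t14.png",t);cv2.imwrite("pics/s14.png",s)
# pencup shift against the start picture: match the start rim patch
for n,a,b,box in(("top","top0","t14",(138,262,175,298)),("top pot","top0","t14",(104,255,138,292)),("side","side0","s14",(362,318,405,362)),("side pot","side0","s14",(353,362,400,436))):
    A=cv2.imread(f"pics/{a}.png");B=cv2.imread(f"pics/{b}.png");x0,y0,x1,y1=box
    R=cv2.matchTemplate(B[y0-12:y1+12,x0-12:x1+12],A[y0:y1,x0:x1],cv2.TM_CCOEFF_NORMED);_,v,_,l=cv2.minMaxLoc(R);print(n,"shift px",l[0]-12,l[1]-12,round(v,3))
E
```

```text
top shift px 0 0 0.98
top pot shift px 0 0 0.989
side shift px 1 0 0.658
side pot shift px 0 1 0.961
```

Pot and pencup both show 0–1 px of shift against the start picture. Now the bottle.

Call:
{"method": "jog_arm", "body": {
  "deltas": [
    [[1, 0, -5, 0, 0], [1, 0, -5, 0, 0], [1, 0, -3.8, 0, 0], [1, 0, 0, 0, 0], [1, 0, 0, -2, 0], [1, 0, 0, -3, 0], [1, 0, 0, -1.6, 0], [1, 0, 0, 0, 0]]
  ]
}}

```text
time_s: 56.9
tcp_pos: [0.5434, -0.3684, 0.1554]
eef_rot: [179.9, 0.0, -100.1]
contact_force: [0.8, -0.4, 1.4]
gripper_width: 0.0873
gripper_force: 0.0
```

Call:
{"method": "jog_arm", "body": {
  "deltas": [
    [[-1, 0, 0, 0, 0], [-1, 0, 0, 0, 0], [-1, 0, 0, 0, 0], [-1, 0, 0, 0, 0], [-1, 0, 0, 0, 0], [-1, 0, 0, 0, 0], [-1, 0, 0, 0, 0]]
  ]
}}

```text
time_s: 57.78
tcp_pos: [0.5439, -0.3692, 0.156]
eef_rot: [-180.0, -0.0, -100.1]
contact_force: [0.2, 0.2, 0.4]
gripper_width: 0.0413
gripper_force: 20.0
```

Call:
{"method": "jog_arm", "body": {
  "deltas": [
    [[-1, 0, 0, 1, 0], [-1, 0, 0, 2, 0], [-1, 0, 0, 3, 0], [-1, 0, 1, 2, 0], [-1, -0.4, 2.5, 0, 0], [-1, -0.5, 4, 0, 0], [-1, -0.5, 5, 0, 0], [-1, -0.5, 5, 0, 0]]
  ]
}}

```text
time_s: 58.78
tcp_pos: [0.524, -0.1922, 0.236]
eef_rot: [180.0, 0.0, -100.2]
contact_force: [1.0, 0.7, -2.5]
gripper_width: 0.0413
gripper_force: 20.0
```

Call:
{"method": "jog_arm", "body": {
  "deltas": [
    [[-1, -0.5, 5, 0, 0], [-1, -0.4, 5, 0, 0], [-1, -0.4, 5, 0, 0], [-1, -0.4, 5, 0, 0], [-1, -0.4, 5, 0, 0], [-1, 0, 5, 0, 0], [-1, 0, 4, 0, 0], [-1, 0, 3, 0, 0]]
  ]
}}

```text
time_s: 59.78
tcp_pos: [0.5029, 0.178, 0.2362]
eef_rot: [180.0, 0.0, -100.1]
contact_force: [0.8, 0.9, -2.8]
gripper_width: 0.0416
gripper_force: 20.0
```

Call:
{"method": "jog_arm", "body": {
  "deltas": [
    [[-1, 0, 2.5, 0, 0], [-1, 0, 1.5, 0, 0], [-1, 0, 0.5, 0, 0], [-1, 0, 0, 0, 0], [-1, 0, 0, -2, 0], [-1, 0, 0, -3, 0], [-1, 0, 0, -1.6, 0], [-1, 0, 0, 0, 0]]
  ]
}}

```text
time_s: 60.78
tcp_pos: [0.5034, 0.2199, 0.1692]
eef_rot: [179.9, -0.1, -100.2]
contact_force: [0.6, -0.3, -2.3]
gripper_width: 0.0415
gripper_force: 20.0
```

Call:
{"method": "jog_arm", "body": {
  "deltas": [
    [[-1, 0, 0, -0.2, 0], [-1, 0, 0, -0.15, 0], [-1, 0, 0, 0, 0]]
  ]
}}

```text
time_s: 61.15
tcp_pos: [0.5039, 0.221, 0.1669]
eef_rot: [-180.0, 0.0, -100.1]
contact_force: [1.1, 0.5, -3.0]
gripper_width: 0.0414
gripper_force: 20.0
```

Call:
{"method": "jog_arm", "body": {
  "deltas": [
    [[-1, 0, 0, -0.1, 0], [-1, 0, 0, -0.1, 0], [-1, 0, 0, 0, 0]]
  ]
}}

```text
time_s: 61.52
tcp_pos: [0.5041, 0.221, 0.165]
eef_rot: [-180.0, 0.0, -100.1]
contact_force: [0.2, -0.6, 2.3]
gripper_width: 0.041
gripper_force: 20.0
```

Standing on the coaster. Releasing, rising clear, moving away, then a numeric check.

Call:
{"method": "jog_arm", "body": {
  "deltas": [
    [[0.3, 0, 0, 0, 0], [1, 0, 0, 0, 0], [1, 0, 0, 0, 0], [1, 0, 0, 0, 0], [1, 0, 0, 1, 0], [1, 0, 0, 3, 0], [1, 0, 0, 4, 0], [1, 0, -3, 0, 0]]
  ]
}}

```text
time_s: 62.52
tcp_pos: [0.5056, 0.1926, 0.2485]
eef_rot: [-179.7, 0.2, -100.0]
contact_force: [-0.5, -0.6, -1.1]
gripper_width: 0.0875
gripper_force: 0.0
```

Call:
{"method": "jog_arm", "body": {
  "deltas": [
    [[1, 0, -6, 0, 0], [1, 0, -6, 0, 0], [1, 0, -6, 0, 0], [1, 0, -6, 0, 0], [1, 0, -6, 0, 0], [1, 0, -4, 0, 0], [1, 0, 0, 0, 0], [1, 0, 0, 0, 0]]
  ]
}}

```text
time_s: 63.52
tcp_pos: [0.5038, -0.1491, 0.2449]
eef_rot: [-180.0, 0.0, -100.2]
contact_force: [-0.9, 0.4, 0.4]
gripper_width: 0.0878
gripper_force: 0.0
```

```bash
python3 - <<'E'
from h import *
t=r.capture("top");s=r.capture("side");cv2.imwrite("pics/t15.png",t);cv2.imwrite("pics/s15.png",s)
for n,a,b,box in(("top bottle","top0","t15",(172,270,224,304)),("top pencup","top0","t15",(138,262,175,298)),("top pot","top0","t15",(104,255,138,292)),("side bottle","side0","s15",(370,256,412,320)),("side pencup","side0","s15",(362,318,405,362)),("side pot","side0","s15",(353,362,400,436)),("duck","side0","s15",(228,236,268,275))):
    A=cv2.imread(f"pics/{a}.png");B=cv2.imread(f"pics/{b}.png");x0,y0,x1,y1=box
    R=cv2.matchTemplate(B[y0-12:y1+12,x0-12:x1+12],A[y0:y1,x0:x1],cv2.TM_CCOEFF_NORMED);_,v,_,l=cv2.minMaxLoc(R);print(n,"shift px",l[0]-12,l[1]-12,round(v,3))
A=cv2.imread("pics/s9.png");R=cv2.matchTemplate(s[222:293,298:412],A[228:287,304:406],cv2.TM_CCOEFF_NORMED);print("stapler/dock vs s9",cv2.minMaxLoc(R))
g=cv2.cvtColor(A,cv2.COLOR_BGR2HSV)
m=cv2.inRange(g,(0,0,70),(180,45,140));f=lambda X,Y:(280+X/2,80+Y/2)
p=[onplane("side",*f(*q),.055)[:2] for q in((95,312),(213,335))];print("stapler arm ends top (near/centre line)",np.round(p,4),np.mean(p,0))
print(r.get_state()["tcp_pos"])
E
```

```text
top bottle shift px -12 5 0.291
top pencup shift px -2 12 0.41
top pot shift px -1 0 0.624
side bottle shift px 1 0 0.922
side pencup shift px 1 0 0.948
side pot shift px 0 1 0.961
duck shift px 0 0 0.993
stapler/dock vs s9 (0.38621068000793457, 0.7734696865081787, (0, 12), (6, 6))
stapler arm ends top (near/centre line) [[ 0.6103 -0.0076]
 [ 0.4941  0.0263]] [0.55222441 0.00936506]
[ 0.50391888 -0.14835925  0.24479998]
```

The side view shows everything within 1 px of its start place and the stapler unmoved in the dock; the arm hides the tray in the top view. Handing in.

```bash
python3 -c "
from plant import r
print(r.close_job())"
```

```text
the job is handed in; nothing more can be done
None
```

The job is handed in with no verdict shown: by my last measurements the bottle, pot and pencup stand upright on their own coasters (within about 2–3 mm), the stapler lies centred in the dock and the duck is unmoved, but I viewed 16 pictures against the limit of 14, my first stapler grip slipped off harmlessly, and one bad grip leaned the pot about 0.2 rad on the mat before it recovered.

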